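# Put the sample box away in the stay-propped case

### The arm

A 7-joint arm with a two-finger parallel gripper is mounted at the origin on the work surface. World frame = base frame: x ahead of the robot, y to its left, z up, the work surface at z = 0. Lengths are in mm, angles in rad, forces in N, time in s.
With the tool pointing down it reaches from about 400 to 850 mm from the base axis. Payload 4.4 kg.
Tool frame: the origin (TCP) lies where the fingers leave the gripper's body, on its centre line; the fingertips stand 97 mm ahead of it and the grasp point (between the pads) lies 78 mm ahead of it (env.pinch_z is the distance from the TCP to the grasp point, in mm); x points along the fingers, z is the direction in which the jaws open and shut, and the axes are right-handed (so a half turn about x gives the same grasp; the last joint's range is limited). The gripper opens to 94 mm and grips with 3 to 60 N. Pads are 16 mm wide; open, the fingers measure 119 mm over their backs; the gripper's body (75 mm by 177 mm) begins 78 mm behind the grasp point.
Start: joints at [1.052, 0.628, 0.038, 1.517, -0.027, 0.996, -0.02], TCP at [284.391, -584.499, 302.678] pointing down, gripper open.
Joint ranges: [-3.06, 3.06], [-0.37, 2.12], [-1.25, 1.32], [0.18, 2.47], [-1.1, 4.24], [0.23, 1.98], [-2.94, 2.94]. Speed limits (rad/s): [2.57, 2.57, 3.14, 3.14, 3.14, 3.14, 3.14].

### API

Orientations are given as a rotation vector (axis times angle).
In Python, from plant import env gives the robot as it stands.
- The arm moves only by the shell command python3 -m pendant 'ROWS' [OPENING] [FORCE]. ROWS is JSON, a list of rows, each a list of 6 numbers: the shift along the tool's x, y, z in m, then the turn, a rotation vector about the tool's x, y, z in degrees. In form: [[x, y, z, rx, ry, rz], ...]. A call has exactly 10 rows; each row shifts and turns the pose as measured when the row begins, along the tool's axes as they then stand; what a row does not reach is not made up. A row lasts 1/10 s, in which the tool goes at most 50 mm and 8.59 degrees, less where a joint would pass 70% of its speed; a pose out of reach is approached as far as the arm can. A call with a gripper value outside its range is refused whole. OPENING is the opening, from 0 (shut) to 1 (fully open), set as the call begins (- or left out, the last holds). The fingers move at their own pace and stop on an object; FORCE is the grip in N (left out, the last holds). Time passes only in rows, so rows that do not move let the fingers close, or fill a call up. It gives the time, the measured TCP pose, the force and the opening at its end, in the units of the state.
- env.get_state(): the state, without advancing time (a new reading comes with each control period).
- env.get_image(name): name is "side" or "top"; returns a dict with "image" (384x512x3 uint8, red, green, blue), "fx", "fy", "cx", "cy" (pixels), "D" ([k1, k2, p1, p2, k3] as OpenCV has them; the pictures are not rectified), "world_from_camera" (4x4, takes a point from camera to world coordinates). Camera axes: x right, y down, z forward; pixel columns grow to the right and rows downward; lengths in mm; the calibration is good to about 2 mm. A picture is of the moment at which its call begins. There is no depth.
- env.sign_off(): hands the job in, once; it reports no verdict.
Trained networks look in the newest picture that a camera, given by its name, has taken for a name from the list of things; names that differ only in an ending like _2 or _b are one class to them, and where a whole thing is asked for, a point or a joint stands for the part that bears it (a point fixed in the world has none). Each returns a list of dicts, best first, with "conf" (0 to 1); they miss things now and then, are a little off and sometimes report something else, mostly with a low value. They report only what shows in the picture. A call takes as long as a camera call. They do not tell look-alikes from the thing itself.
- env.look_for(label, camera): "point" ([x, y, z] in mm, in the coordinates of the camera as it stood for that picture, good to about 4 mm: the middle of the surface that is visible of it).
- env.masks_of(label, camera): "region" (384x512 bool, what is visible of it).
The state is a dict: "clock": time; "joint_pos": joint angles; "qvel": joint speeds; "tau": joint torques, N m; "eef_pos": TCP position; "tcp_rot": TCP orientation; "wrist_force": force on the tool from outside, world axes, zero at the start; "torque": the same for the moment, N m; "opening": finger opening in mm.
Only numpy, scipy, OpenCV 4.12 (cv2) and the standard library are available. Lean on these libraries where they do the work, as an engineer would, in place of code of your own. Each camera call takes 0.05 s, during which the arm holds its last target.

### The job

Raise the lid of the grey storage case until the folding stay at its side locks and the lid stands open by itself, then set the sample box down gently inside, flat on the case's floor. Then push the stay's knee back through straight, which lifts the lid slightly and lets the stay fold, so that the lid comes down fully shut. Leave everything else on the bench where it is.

Things in the scene. Friction and masses are not known exactly. Their poses are not given: they have to be found in the camera images.
- case: Grey open-topped storage case fixed to the bench: 210 (x) by 240 (y) by 75 mm high, walls and floor 4 mm. Origin: centre of its underside; x points from the front (lip side) to the hinge side, y to the side with the stay. The stay, two steel links each 95 mm between pivots, stands just outside the +y wall, 130 mm from the case's centre plane; its lower pivot is at x -10, z 45 mm.
- case_floor (a point): Centre of the case's inner floor, 4 mm above the bench; axes as case.
- lid_hinge (a point): Middle of the lid's hinge line, 75 mm above the bench, 105 mm behind the case's centre; turns with the lid. The lid is a hollow cover over the whole case, 22 mm deep (97 mm in all when shut). Lid axes: x away from the lip, y the hinge line, z up when shut.
- lid_lip (a point): Underside of the lid's front lip, 229 mm from the hinge line. The lip is a flange 100 mm wide (y), 5 mm thick, standing out 38 mm in front of the case (210 to 248 mm from the hinge); when shut its underside is 77 mm above the bench, free to be lifted with a fingertip from below (about 3 to 6 N). Axes as lid_hinge.
- lid (a joint): Lid angle (rad): 0 shut, 1.30 the highest the stay allows (stay straight), about 1.285 resting on the locked stay. The lid weighs about 0.7 kg; a damper in its hinge lets it sink by itself in 1.5 to 4 s unless the stay is locked. Lift it slowly (about 0.5 rad/s).
- stay_knee (a joint): Knee angle (rad): 0 folded (lid shut), 2.62 straight, 2.84 locked at its stop just past straight, towards the front. A weak spring pulls it into lock once the lid is raised until the stay is straight. To unlock, push the knee towards the hinge side with a few N through straight (lid rises 0.01 rad) and on, some 20 to 35 mm in all; then the lid outweighs the spring, sinks and folds it by itself.
- knee_pin (a point): Middle of the steel pin that sticks out of the stay's knee along the case's +y: 12 mm thick, 50 mm long, with a black knob 20 mm thick on its end, 20 mm from this point. It is 155 mm from the case's centre plane; folded: 48 mm in front of the hinge line, 113 mm above the bench; locked: about 79 mm and 133 mm. Push it from the front with a fingertip between link and knob, or on the knob.
- sample_box_center (a point): Centre of the loose sample box, half-way up: a closed flat rectangular plastic box 82 (x) by 56 (y) by 34 mm high (black body, grey top 10 mm thick), 0.14 kg, standing on the bench. Grasp it across its 56 mm (y).
- objective_a_center (a point): Bystander: microscope objective standing upright, 42 mm thick, 88 mm high; centre.
- objective_b_center (a point): Bystander: slimmer objective, 36 mm thick, 88 mm high; centre.
- round_tin: Bystander: round flat steel tin, 68 mm across, 26 mm high; centre of its underside.
- sample_stage: Bystander: black cylinder, 74 mm across, 108 mm high; centre of its underside.
- driver: Bystander: screwdriver 160 mm long lying on the bench to the right of the case.
- slide_pack: Bystander: cardboard pack 78 by 30 by 30 mm; centre of its underside.
- sample_box: The sample box's  origin at the centre of its underside, 17 mm below its centre; axes as its point.
Mind the look-alikes: they are no part of the job. What is shaped like the sample_box but pink or yellow is not meant.

How it is judged (in metres and radians):
On the way, in this order (a step that is already met when the one before it is completed fails the run):
1. the lid stands open by itself, its stay locked, nothing of the robot touching the case (value of joint lid above 1.22 rad and value of joint stay_knee above 2.7 rad and contact force between each of the fingers, the arm and case below 0.3 N), for 0.3 s.
2. the sample box rests released and flat on the floor of the case, with the lid still locked open (value of joint lid above 1.22 rad and value of joint stay_knee above 2.7 rad and x of sample_box_center in the frame of case_floor between -0.08 and 0.08 m and y of sample_box_center in the frame of case_floor between -0.105 and 0.105 m and z of sample_box_center in the frame of case_floor below 0.025 m and angle between sample_box_center's own z axis and vertical below 0.15 rad and contact force between the fingers and sample_box below 0.05 N and linear speed of sample_box below 0.03 m/s), for 0.2 s.
At the end, for the whole second after the job is handed in: The lid is fully shut (within 0.03 rad), its stay folded (knee below 0.15 rad), and the sample box lies at rest, released, flat (within 0.15 rad) on the floor inside the case, its centre less than 80 mm (along x) and 105 mm (along y) from the floor's centre and less than 25 mm above it (value of joint lid below 0.03 rad and value of joint stay_knee below 0.15 rad and x of sample_box_center in the frame of case_floor between -0.08 and 0.08 m and y of sample_box_center in the frame of case_floor between -0.105 and 0.105 m and z of sample_box_center in the frame of case_floor below 0.025 m and angle between sample_box_center's own z axis and vertical below 0.15 rad and contact force between the fingers and sample_box below 0.05 N and linear speed of sample_box below 0.02 m/s); the robot touches nothing.
It fails at once if a bystander is moved more than 30 mm (distance of any of objective_a_center, objective_b_center, round_tin, sample_stage, driver, slide_pack from where it was at the start of the episode above 0.03 m).
It fails at once if the sample box is dropped (falls free faster than 0.6 m/s) (linear speed of sample_box above 0.6 m/s and contact force between the fingers and sample_box below 0.05 N).
It also fails if it takes over 72 s, if anything falls off the work surface, if the arm or the gripper's body presses on something with over 40 N, if the wrist force passes 120 N, or if a joint passes its speed limit or range.

## Working session

There is one attempt and no reset: what is moved stays moved. The work goes in short steps, Python scripts to look and compute and a shell command to move; the robot and the scene stay as the last step left them, time stands still between calls to the robot, and variables do not carry over. Pictures are saved under pics/ and viewed, and the job is handed in when it is done.

```bash
ls; mkdir -p pics
cat > h.py <<'E'
import numpy as np, cv2
from scipy.spatial.transform import Rotation as R
from plant import env
def snap(cam,fn):
    d=env.get_image(cam); cv2.imwrite('pics/'+fn,d['image'][:,:,::-1]); return d
def w(d,p): return (d['world_from_camera']@np.r_[p,1])[:3]
def ray(d,u,v):
    K=np.array([[d['fx'],0,d['cx']],[0,d['fy'],d['cy']],[0,0,1.]])
    q=cv2.undistortPoints(np.array([[[u,v]]],float),K,np.array(d['D'],float))[0,0]
    T=d['world_from_camera']; return T[:3,3],T[:3,:3]@np.array([q[0],q[1],1])
def onz(d,u,v,z):
    o,r=ray(d,u,v); return o+r*(z-o[2])/r[2]
def proj(d,P):
    K=np.array([[d['fx'],0,d['cx']],[0,d['fy'],d['cy']],[0,0,1.]])
    T=np.linalg.inv(d['world_from_camera']); P=np.atleast_2d(P)
    q=(T[:3,:3]@P.T+T[:3,3:]).T
    return cv2.projectPoints(q,np.zeros(3),np.zeros(3),K,np.array(d['D'],float))[0][:,0]
E
python3 - <<'E'
from h import *
np.set_printoptions(precision=1,suppress=True)
print(env.get_state())
for c in ['side','top']:
    d=snap(c,c+'0.png')
    print(c,d['world_from_camera'],d['fx'])
    for n in ['case','lid_hinge','lid_lip','knee_pin','sample_box','sample_box_center','objective_a_center','round_tin','sample_stage','driver','slide_pack']:
        for r in env.look_for(n,c)[:4]: print(n,round(r['conf'],2),w(d,r['point']),proj(d,w(d,r['point']))[0])
E
```

```text
pics
{'clock': 0.0, 'joint_pos': array([ 1.1,  0.6,  0. ,  1.5, -0. ,  1. , -0. ]), 'qvel': array([ 0.,  0., -0., -0.,  0.,  0., -0.]), 'tau': array([  0. , -55. ,   1.1, -18.7,  -0.1,   0. ,   0. ]), 'eef_pos': array([ 284.2, -584.1,  301.8]), 'tcp_rot': array([ 0.9,  1.4, -0.9]), 'wrist_force': array([-0.2,  0.2,  0.3]), 'torque': array([ 0.,  0., -0.]), 'opening': 93.70777464654549}
side [[ -0.9  -0.3   0.4  28.9]
 [ -0.5   0.5  -0.7 972.8]
 [ -0.   -0.8  -0.5 802.2]
 [  0.    0.    0.    1. ]] 460.04263203474324
case 0.57 [ 590.4 -102.3  103.6] [279.2 184.7]
case 0.28 [ 586.5 -149.    94. ] [287.3 181.1]
case 0.16 [685.7 372.6  53.1] [152.5 278. ]
lid_hinge 0.94 [ 589.3 -145.6   94.1] [286.  181.4]
lid_lip 0.72 [ 589.2 -145.2   99.5] [286.1 179.9]
knee_pin 0.55 [674.9 -36.6 105.5] [244.2 186.7]
knee_pin 0.39 [ 461.9 -423.7   17.9] [353.7 175.1]
sample_box 0.86 [610.6 252.7  30. ] [207.1 267.4]
sample_box 0.81 [754.3 107.6  34.2] [196.  222.6]
sample_box 0.75 [452.7  99.9  33. ] [288.7 253.2]
sample_box 0.7 [477.7 224.2  53.6] [257.  270.9]
sample_box_center 0.98 [610.6 111.1  33.
[... 776 characters left out ...]
.9] [303.3 200.2]
knee_pin 0.7 [695.1 -28.4 120.2] [251.8 160.6]
sample_box 0.97 [457.6  80.2  34.1] [210.  257.5]
sample_box 0.77 [760.9  93.5  29. ] [206.8 145.4]
sample_box 0.57 [617.3 100.5  29.5] [203.2 197.3]
sample_box_center 0.84 [613.2  98.2  35.6] [203.9 198.5]
sample_box_center 0.8 [608.4 238.5  31.1] [151.6 200.5]
sample_box_center 0.79 [761.   87.9  33.7] [208.8 144.9]
sample_box_center 0.7 [461.   74.8  31.3] [212.1 256.3]
objective_a_center 0.56 [482.7 206.2  79.3] [158.6 246.8]
round_tin 0.87 [536.7 373.3  28.2] [101.2 227.2]
sample_stage 0.74 [772.3 202.4 105.8] [161.9 132.8]
sample_stage 0.23 [696.3 -31.2 117. ] [252.9 160.4]
driver 0.64 [ 465.8 -426.6   18.8] [399.1 253.3]
```

Run:
```python
import cv2
for c in ['side','top']:
    i=cv2.imread(f'pics/{c}0.png'); cv2.imwrite(f'pics/{c}0b.png',cv2.resize(i[100:340,60:460],(800,480),interpolation=cv2.INTER_CUBIC))
```

```text
(no output)
```

View pics/side0b.png

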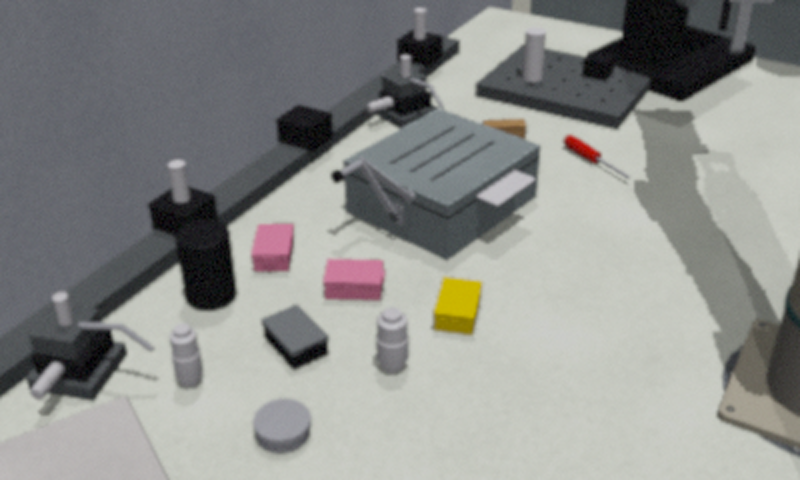

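View pics/top0b.png

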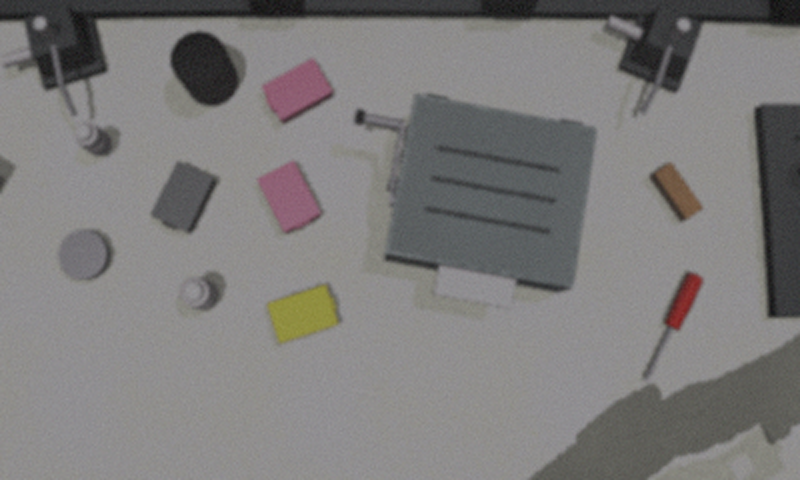

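Run:
```python
from h import *
np.set_printoptions(precision=1,suppress=True)
d=env.get_image('top'); im=d['image']
f=lambda u,v:(60+u/2,100+v/2)
print('lid');
L=np.array([onz(d,*f(u,v),97) for u,v in [(417,95),(597,125),(572,290),(387,258)]]);print(L, L.mean(0))
print([np.linalg.norm(L[i]-L[(i+1)%4]) for i in range(4)])
print('lip',[onz(d,*f(u,v),80) for u,v in [(514,306),(434,290)]])
print('knob',onz(d,*f(361,118),113),'pinroot',onz(d,*f(400,125),113))
m=env.masks_of('lid_hinge','top')
for r in m[:2]:
    g=r['region']; print(r['conf'],g.sum(),cv2.minAreaRect(np.argwhere(g)[:,::-1].astype(np.float32)))
m=env.masks_of('sample_box_center','top')
for r in m:
    g=r['region'].astype(np.uint8); 
    uv=np.argwhere(g)[:,::-1].astype(float)
    P=np.array([onz(d,u,v,34)[:2] for u,v in uv]).astype(np.float32)
    print(r['conf'],g.sum(),uv.mean(0),im[g>0].mean(0),cv2.minAreaRect(P))
```

```text
lid
[[ 735.8  -71.4   97. ]
 [ 697.4 -304.    97. ]
 [ 485.2 -263.6   97. ]
 [ 526.2  -32.6   97. ]] [ 611.1 -167.9   97. ]
[np.float64(235.79906062098541), np.float64(215.94730686662214), np.float64(234.64036722436978), np.float64(213.20054874474678)]
lip [array([ 466.6, -192.6,   80. ]), array([487.3, -91.8,  80. ])]
knob [701.    0.1 113. ] pinroot [692.  -48.9 113. ]
0.8 8496 ((303.73651123046875, 202.4232177734375), (97.57533264160156, 98.28846740722656), 9.659893989562988)
0.62 207 ((106.0, 169.5), (19.230182647705078, 12.521980285644531), 26.56505012512207)
0.86 637 [211.8 256.2] [142.2 140.2  65.3] ((460.2030334472656, 75.38899230957031), (55.19915771484375, 82.37490844726562), 18.519248962402344)
0.81 702 [204.3 198.7] [138.2  97.7 114.7] ((613.3590698242188, 98.48018646240234), (90.24461364746094, 59.04254913330078), 30.795318603515625)
0.7 690 [151.5 198.2] [84.6 84.4 85.9] ((613.2417602539062, 238.60003662109375), (62.586204528808594, 83.8898696899414), 65.03948974609375)
0.65 729 [209.1 144.7] [133.   92.8 108.8] ((762.0606079101562, 87.6019515991211), (68.3026351928711, 85.49138641357422), 27.533123016357422)
0.26 8884 [303.4 198.9] [94.1 97.3 98.9] ((610.7528076171875, -137.67567443847656), (322.7872619628906, 271.31011962890625), 80.21932983398438)
```

```bash
cat > ov.py <<'E'
from h import *
np.set_printoptions(precision=1,suppress=True)
import sys
from scipy.optimize import least_squares
def rz(a): return R.from_euler('z',a,degrees=True).as_matrix()
def casepts(cx,cy,yaw,P): return (rz(yaw)@np.asarray(P,float).T).T+[cx,cy,0]
E
python3 - <<'E'
from ov import *
cx,cy,yaw=611,-167,-10
bx,by,byaw=611,237,-26
for c in ['top','side']:
    d=env.get_image(c); im=cv2.resize(d['image'][:,:,::-1],None,fx=4,fy=4,interpolation=cv2.INTER_CUBIC)
    def line(P,col=(0,0,255)):
        q=(proj(d,P)*4+2).astype(int); cv2.polylines(im,[q.reshape(-1,1,2)],True,col,1)
    for z in [97,0]: line(casepts(cx,cy,yaw,[[105,120,z],[105,-120,z],[-105,-120,z],[-105,120,z]]))
    line(casepts(cx,cy,yaw,[[-105,50,82],[-105,-50,82],[-143,-50,82],[-143,50,82]]),(0,255,0))
    line(casepts(cx,cy,yaw,[[57,130,113],[57,180,113]]),(255,0,0))
    for z in [34,0]: line(casepts(bx,by,byaw,[[41,28,z],[41,-28,z],[-41,-28,z],[-41,28,z]]))
    qs=proj(d,[[cx,cy,50],[bx,by,20]])*4
    crops=[im[int(q[1])-s:int(q[1])+s,int(q[0])-s:int(q[0])+s] for q,s in zip(qs,[300,130])]
    crops[1]=cv2.resize(crops[1],(200,200))
    crops[1]=np.vstack([crops[1],np.zeros((400,200,3),np.uint8)])
    cv2.imwrite(f'pics/ov_{c}.png',np.hstack(crops))
E
```

```text
(no output)
```

View pics/ov_top.png

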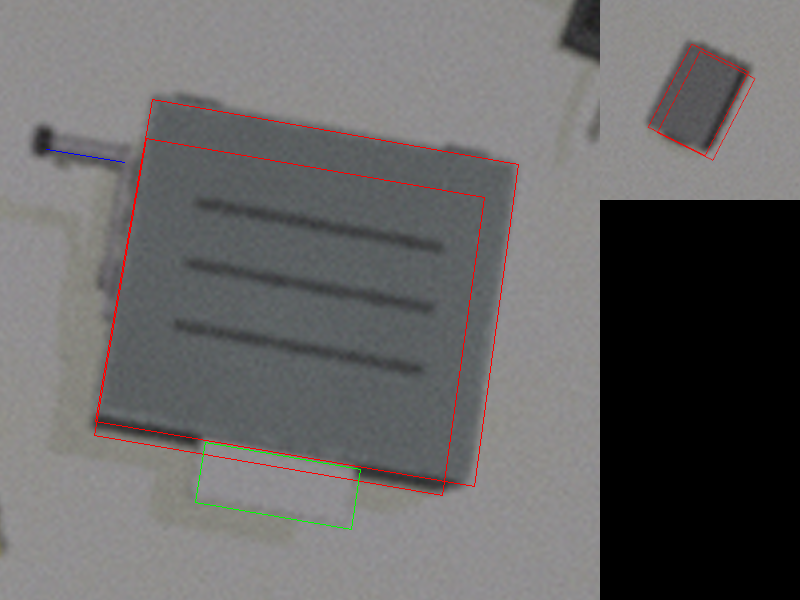

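View pics/ov_side.png

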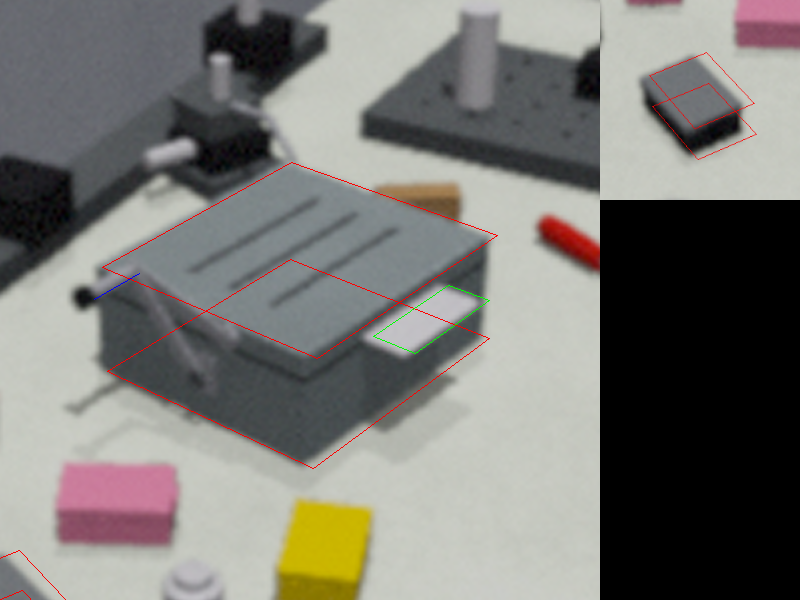

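```bash
cat > ov2.py <<'E'
from ov import *
def run(cx,cy,yaw,bx,by,byaw,tag):
  for c in ['top','side']:
    d=env.get_image(c); im=cv2.resize(d['image'][:,:,::-1],None,fx=4,fy=4,interpolation=cv2.INTER_CUBIC)
    def line(P,col=(0,0,255)):
        q=(proj(d,P)*4+2).astype(int); cv2.polylines(im,[q.reshape(-1,1,2)],True,col,1)
    for z in [97,0]: line(casepts(cx,cy,yaw,[[105,120,z],[105,-120,z],[-105,-120,z],[-105,120,z]]))
    line(casepts(cx,cy,yaw,[[-105,50,82],[-105,-50,82],[-143,-50,82],[-143,50,82]]),(0,255,0))
    line(casepts(cx,cy,yaw,[[57,130,113],[57,180,113]]),(255,0,0))
    for z in [34,0]: line(casepts(bx,by,byaw,[[41,28,z],[41,-28,z],[-41,-28,z],[-41,28,z]]))
    qs=proj(d,[[cx,cy,50],[bx,by,20]])*4
    crops=[im[int(q[1])-s:int(q[1])+s,int(q[0])-s:int(q[0])+s] for q,s in zip(qs,[300,100])]
    crops[0]=crops[0][50:550,40:540]
    crops[1]=np.vstack([cv2.resize(crops[1],(300,300)),np.zeros((200,300,3),np.uint8)])
    cv2.imwrite(f'pics/{tag}_{c}.png',np.hstack(crops))
E
python3 -c "
from ov2 import *
run(615,-164,-10,612,242,-27,'a')"
```

```text
(no output)
```

View pics/a_top.png

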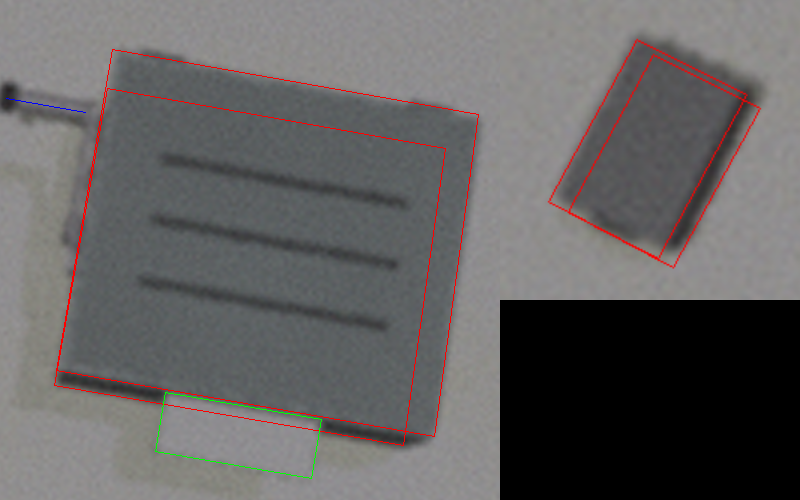

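View pics/a_side.png

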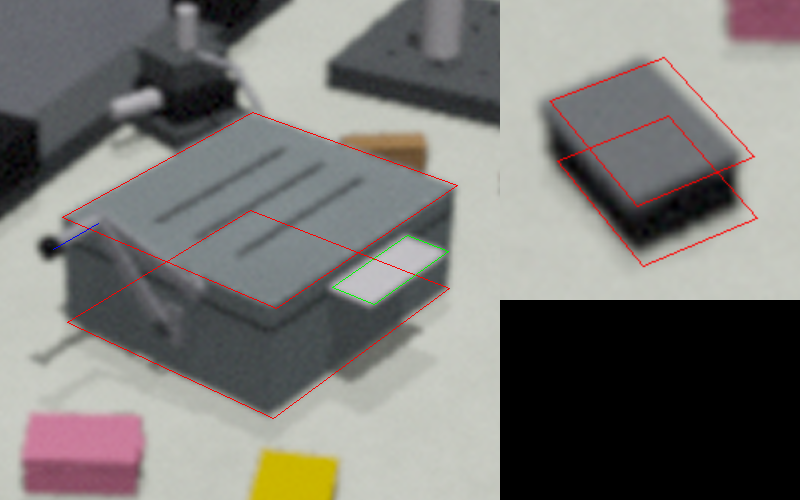

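```bash
cat > st.py <<'E'
from h import *
import json,sys
np.set_printoptions(precision=3,suppress=True)
s=env.get_state()
M=R.from_rotvec(s['tcp_rot']).as_matrix()
p=s['eef_pos']
C=np.array([615,-165,0.]); Rc=R.from_euler('z',-10,degrees=True).as_matrix()
print('t',s['clock'],'q',s['joint_pos'],'p',p,'op',s['opening'],'F',s['wrist_force'])
print('M cols x,y,z (world):\n',M)
tip=p+M[:,0]*97
print('tip world',tip,'tip case',Rc.T@(tip-C),'axes in case\n',Rc.T@M)
open('log.jsonl','a').write(json.dumps([list(map(float,s['joint_pos'])),list(map(float,p)),M.tolist()])+'\n')
E
python3 st.py
```

```text
t 1.55 q [ 1.052  0.628  0.039  1.517 -0.027  0.996 -0.02 ] p [ 284.362 -584.518  302.685] op 94.00321659437688 F [ 0.178  0.119 -0.1  ]
M cols x,y,z (world):
 [[ 0.     0.899  0.437]
 [-0.     0.437 -0.899]
 [-1.     0.     0.   ]]
tip world [ 284.365 -584.52   205.685] tip case [-252.763 -470.56   205.685] axes in case
 [[ 0.     0.81   0.587]
 [-0.     0.587 -0.81 ]
 [-1.     0.     0.   ]]
```

```bash
cat > plan.py <<'E'
# plan(targets): list of (tip_case xyz or None, direction axes) -> rows
from h import *
C=np.array([615,-165,0.]); Rc=R.from_euler('z',-10,degrees=True).as_matrix()
def cur():
    s=env.get_state(); return s['eef_pos'],R.from_rotvec(s['tcp_rot'])
def axes(x,z):
    x=np.array(x,float); x/=np.linalg.norm(x); z=np.array(z,float); z-=x*(x@z); z/=np.linalg.norm(z)
    return np.c_[x,np.cross(z,x),z]
def plan(p1,R1,n=10,p0=None,R0=None):
    if p0 is None: p0,R0=cur()
    rv=(R0.inv()*R1).as_rotvec()
    out=[]
    p,Ra=p0,R0
    for i in range(n):
        pn=p0+(p1-p0)*(i+1)/n; Rn=R0*R.from_rotvec(rv*(i+1)/n)
        t=Ra.inv().apply(pn-p)/1000; r=np.degrees((Ra.inv()*Rn).as_rotvec())
        out.append([round(v,4) for v in t]+[round(v,1) for v in r]); p,Ra=pn,Rn
    print('dist',np.linalg.norm(p1-p0),'ang',np.degrees(np.linalg.norm(rv)))
    for o in out: print(o)
    return p1,R1
def case_tcp(tip,M,L=97):  # tip in case coords, M axes in case coords
    return C+Rc@(np.array(tip,float)-M[:,0]*L), R.from_matrix(Rc@M)
E
python3 - <<'E'
from plan import *
M=axes([0,0,-1],[1,0,0])
p,Rr=case_tcp([-124,-185,170],M); print(p)
plan(p,Rr)
E
```

```text
[ 460.75892576 -325.65706028  267.        ]
dist 315.27502070928193 ang 54.06010529179494
[np.float64(0.0036), np.float64(0.0272), np.float64(-0.0156), np.float64(-5.4), np.float64(0.0), np.float64(-0.0)]
[np.float64(0.0036), np.float64(0.0285), np.float64(-0.0129), np.float64(-5.4), np.float64(0.0), np.float64(-0.0)]
[np.float64(0.0036), np.float64(0.0296), np.float64(-0.0102), np.float64(-5.4), np.float64(0.0), np.float64(-0.0)]
[np.float64(0.0036), np.float64(0.0305), np.float64(-0.0074), np.float64(-5.4), np.float64(0.0), np.float64(-0.0)]
[np.float64(0.0036), np.float64(0.031), np.float64(-0.0044), np.float64(-5.4), np.float64(0.0), np.float64(-0.0)]
[np.float64(0.0036), np.float64(0.0313), np.float64(-0.0015), np.float64(-5.4), np.float64(0.0), np.float64(-0.0)]
[np.float64(0.0036), np.float64(0.0313), np.float64(0.0014), np.float64(-5.4), np.float64(0.0), np.float64(-0.0)]
[np.float64(0.0036), np.float64(0.031), np.float64(0.0044), np.float64(-5.4), np.float64(0.0), np.float64(-0.0)]
[np.float64(0.0036), np.float64(0.0305), np.float64(0.0073), np.float64(-5.4), np.float64(0.0), np.float64(-0.0)]
[np.float64(0.0036), np.float64(0.0296), np.float64(0.0101), np.float64(-5.4), np.float64(0.0), np.float64(-0.0)]
```

```bash
python3 -m pendant '[[0.0036,0.0272,-0.0156,-5.4,0,0],[0.0036,0.0285,-0.0129,-5.4,0,0],[0.0036,0.0296,-0.0102,-5.4,0,0],[0.0036,0.0305,-0.0074,-5.4,0,0],[0.0036,0.031,-0.0044,-5.4,0,0],[0.0036,0.0313,-0.0015,-5.4,0,0],[0.0036,0.0313,0.0014,-5.4,0,0],[0.0036,0.031,0.0044,-5.4,0,0],[0.0036,0.0305,0.0073,-5.4,0,0],[0.0036,0.0296,0.0101,-5.4,0,0]]' 0; python3 st.py
```

```text
clock: 2.55
eef_pos: [459.9, -320.7, 265.3]
tcp_rot: [0.111, 1.567, -0.124]
wrist_force: [0.0, 0.0, -0.2]
opening: 17.7
t 2.55 q [ 0.704  0.551 -0.224  1.811  0.174  0.795  0.241] p [ 459.926 -320.666  265.33 ] op 17.71124314758059 F [ 0.007  0.012 -0.163]
M cols x,y,z (world):
 [[ 0.     0.149  0.989]
 [-0.008  0.989 -0.149]
 [-1.    -0.008  0.001]]
tip world [ 459.944 -321.449  168.333] tip case [-125.533 -180.998  168.333] axes in case
 [[ 0.002 -0.025  1.   ]
 [-0.008  1.     0.025]
 [-1.    -0.008  0.001]]
```

```bash
cat > kin.py <<'E'
from h import *
import json, itertools
D=[json.loads(l) for l in open('log.jsonl')]
def rot(ax,a): return R.from_euler(ax,a).as_matrix()
E
python3 - <<'E'
from kin import *
best=[]
for s in itertools.product([1,-1],repeat=4):
  for b in range(4):           # base yaw offset k*90
   for sy in itertools.product([1,-1],repeat=3):
    Ts=[]
    for q,p,M in D:
        A=rot('z',s[0]*q[0]+b*np.pi/2)@rot('y',sy[0]*q[1])@rot('z',s[1]*q[2])@rot('y',sy[1]*q[3])@rot('z',s[2]*q[4])@rot('y',sy[2]*q[5])@rot('z',s[3]*q[6])
        Ts.append(A.T@np.array(M))
    best.append((sum(np.abs(Ts[0]-T).sum() for T in Ts[1:]),s,b,sy,Ts[0].round(2).tolist()))
best.sort(key=lambda t:t[0])
for x in best[:10]: print(x)
E
```

```text
(np.float64(1.5721455541735252e-15), (-1, -1, -1, -1), 2, (-1, -1, -1), [[-0.0, -0.0, 1.0], [0.0, -1.0, -0.0], [1.0, 0.0, 0.0]])
(np.float64(2.466516970584885e-15), (-1, -1, -1, -1), 0, (1, 1, 1), [[0.0, 0.0, -1.0], [-0.0, 1.0, 0.0], [1.0, 0.0, -0.0]])
(np.float64(0.03209387918821104), (-1, -1, -1, -1), 3, (-1, -1, -1), [[-0.0, 1.0, 0.0], [0.0, -0.0, 1.0], [1.0, 0.0, -0.0]])
(np.float64(0.03209387918821159), (-1, -1, -1, -1), 1, (1, 1, 1), [[0.0, -1.0, -0.0], [-0.0, 0.0, -1.0], [1.0, 0.0, -0.0]])
(np.float64(0.032093879188212174), (-1, -1, -1, -1), 1, (-1, -1, -1), [[-0.0, -1.0, 0.0], [-0.0, -0.0, -1.0], [1.0, -0.0, -0.0]])
(np.float64(0.03209387918821439), (-1, -1, -1, -1), 3, (1, 1, 1), [[0.0, 1.0, -0.0], [0.0, 0.0, 1.0], [1.0, -0.0, -0.0]])
(np.float64(0.03763427867698767), (-1, -1, -1, -1), 2, (1, 1, 1), [[0.0, -0.0, 1.0], [-0.0, -1.0, 0.0], [1.0, -0.0, -0.0]])
(np.float64(0.037634278676988056), (-1, -1, -1, -1), 0, (-1, -1, -1), [[-0.0, 0.0, -1.0], [0.0, 1.0, -0.0], [1.0, -0.0, -0.0]])
(np.float64(1.2318039876500035), (-1, -1, -1, 1), 2, (-1, -1, -1), [[-0.0, 0.04, 1.0], [0.0, -1.0, 0.04], [1.0, 0.0, 0.0]])
(np.float64(1.2318039876500042), (-1, -1, -1, 1), 0, (1, 1, 1), [[0.0, -0.04, -1.0], [-0.0, 1.0, -0.04], [1.0, 0.0, -0.0]])
```

Run:
```python
from kin import *
np.set_printoptions(precision=2,suppress=True)
A=[];b=[]
for q,p,M in D:
    F1=rot('z',-q[0]);F2=F1@rot('y',q[1]);F3=F2@rot('z',-q[2]);F4=F3@rot('y',q[3]);F5=F4@rot('z',-q[4]);F6=F5@rot('y',q[5])
    z=np.array([0,0,1.])
    A.append(np.c_[z,F2[:,2],F4[:,2],F6[:,2], F3[:,0],F4[:,0],F6[:,0]]); b.append(p)
A=np.vstack(A);b=np.hstack(b)
for cols in [[0,1,2,3],[0,1,2,3,4],[0,1,2,3,6],[0,1,2,3,4,5]]:
    x,r,k,sv=np.linalg.lstsq(A[:,cols],b,rcond=None); print(cols,x,A[:,cols]@x-b,k,sv)
```

```text
[0, 1, 2, 3] [3959.47  534.57  389.64 3877.59] [20.44 20.3  -0.08 11.29  0.29  0.08] 4 [2.48 1.35 0.13 0.  ]
[0, 1, 2, 3, 4] [3634.92  576.    414.16 3599.73  -50.12] [23.47 16.97  2.87  5.01  0.15 -2.87] 5 [2.65 1.72 0.15 0.11 0.  ]
[0, 1, 2, 3, 6] [3471.51  572.6   440.41 3389.58   60.1 ] [23.55 16.45  3.14  4.31  0.14 -3.14] 5 [2.48 1.95 0.14 0.11 0.  ]
[0, 1, 2, 3, 4, 5] [26883.64    78.73   866.13 25566.53   226.17   565.57] [-0. -0. -0. -0.  0.  0.] 6 [2.82 1.99 0.16 0.15 0.11 0.  ]
```

```bash
cat >> plan.py <<'E'
def show(p1,R1,n=10):
    import builtins
    p0,R0=cur(); rv=(R0.inv()*R1).as_rotvec(); p,Ra=p0,R0; L=[]
    for i in range(n):
        pn=p0+(p1-p0)*(i+1)/n; Rn=R0*R.from_rotvec(rv*(i+1)/n)
        t=Ra.inv().apply(pn-p)/1000; r=np.degrees((Ra.inv()*Rn).as_rotvec())
        L.append('['+','.join('%.4g'%v for v in list(np.round(t,4))+list(np.round(r,1)))+']'); p,Ra=pn,Rn
    print('dist %.0f ang %.0f target'%(np.linalg.norm(p1-p0),np.degrees(np.linalg.norm(rv))),p1.round(0)); print(',\n'.join(L).replace('-0,','0,'))
def lifM(yaw=40,tilt=15):
    y,t=np.radians([yaw,tilt]); x=[np.sin(y)*np.cos(t),-np.cos(y)*np.cos(t),-np.sin(t)]
    return axes(x,[np.cos(y),np.sin(y),0])
E
python3 - <<'E'
from plan import *
p,r=case_tcp([-170,80,165],lifM()); show(p,r)
E
```

```text
dist 356 ang 83 target [415.  24. 190.]
[0.0072,0.0335,-0.0096,-3.3,-2.5,-7.2],
[0.0026,0.0346,-0.0079,-3.3,-2.5,-7.2],
[-0.0021,0.0351,-0.0059,-3.3,-2.5,-7.2],
[-0.0066,0.0348,-0.0037,-3.3,-2.5,-7.2],
[-0.011,0.0338,-0.0014,-3.3,-2.5,-7.2],
[-0.0152,0.0322,0.0011,-3.3,-2.5,-7.2],
[-0.019,0.0299,0.0036,-3.3,-2.5,-7.2],
[-0.0223,0.0271,0.0062,-3.3,-2.5,-7.2],
[-0.0252,0.0237,0.0087,-3.3,-2.5,-7.2],
[-0.0274,0.0198,0.0111,-3.3,-2.5,-7.2]
```

```bash
python3 -m pendant '[[0.0072,0.0335,-0.0096,-3.3,-2.5,-7.2],[0.0026,0.0346,-0.0079,-3.3,-2.5,-7.2],[-0.0021,0.0351,-0.0059,-3.3,-2.5,-7.2],[-0.0066,0.0348,-0.0037,-3.3,-2.5,-7.2],[-0.011,0.0338,-0.0014,-3.3,-2.5,-7.2],[-0.0152,0.0322,0.0011,-3.3,-2.5,-7.2],[-0.019,0.0299,0.0036,-3.3,-2.5,-7.2],[-0.0223,0.0271,0.0062,-3.3,-2.5,-7.2],[-0.0252,0.0237,0.0087,-3.3,-2.5,-7.2],[-0.0274,0.0198,0.0111,-3.3,-2.5,-7.2]]'; python3 st.py; python3 -c "
from plan import *
p,r=case_tcp([-170,80,165],lifM()); show(p,r)"
```

```text
clock: 3.55
eef_pos: [454.1, -58.6, 239.8]
tcp_rot: [-0.991, 1.173, -0.538]
wrist_force: [0.3, -0.2, -0.6]
opening: 0.6
t 3.55 q [-1.026  0.917  0.856  2.368  1.383  0.404 -1.449] p [454.137 -58.555 239.766] op 0.5674191536787915 F [ 0.267 -0.201 -0.576]
M cols x,y,z (world):
 [[ 0.336 -0.133  0.933]
 [-0.794  0.493  0.356]
 [-0.507 -0.86   0.06 ]]
tip world [ 486.697 -135.574  190.604] tip case [-131.463    6.7    190.604] axes in case
 [[ 0.468 -0.217  0.857]
 [-0.724  0.462  0.513]
 [-0.507 -0.86   0.06 ]]
dist 104 ang 18 target [415.  24. 190.]
[-0.0054,0.0089,-0.001,-0.7,-0.7,-1.5],
[-0.0056,0.0088,-0.0009,-0.7,-0.7,-1.5],
[-0.0059,0.0086,-0.0007,-0.7,-0.7,-1.5],
[-0.0061,0.0085,-0.0005,-0.7,-0.7,-1.5],
[-0.0063,0.0083,-0.0003,-0.7,-0.7,-1.5],
[-0.0066,0.0081,-0.0002,-0.7,-0.7,-1.5],
[-0.0068,0.0079,0,-0.7,-0.7,-1.5],
[-0.007,0.0078,0.0002,-0.7,-0.7,-1.5],
[-0.0072,0.0076,0.0004,-0.7,-0.7,-1.5],
[-0.0074,0.0074,0.0006,-0.7,-0.7,-1.5]
```

```bash
python3 -m pendant '[[-0.0054,0.0089,-0.001,-0.7,-0.7,-1.5],[-0.0056,0.0088,-0.0009,-0.7,-0.7,-1.5],[-0.0059,0.0086,-0.0007,-0.7,-0.7,-1.5],[-0.0061,0.0085,-0.0005,-0.7,-0.7,-1.5],[-0.0063,0.0083,-0.0003,-0.7,-0.7,-1.5],[-0.0066,0.0081,-0.0002,-0.7,-0.7,-1.5],[-0.0068,0.0079,0,-0.7,-0.7,-1.5],[-0.007,0.0078,0.0002,-0.7,-0.7,-1.5],[-0.0072,0.0076,0.0004,-0.7,-0.7,-1.5],[-0.0074,0.0074,0.0006,-0.7,-0.7,-1.5]]'; python3 st.py
python3 - <<'E'
from h import *
d=snap('side','s1.png')
d=snap('top','t1.png')
E
```

```text
clock: 4.55
eef_pos: [416.8, 41.8, 181.5]
tcp_rot: [-1.297, 0.953, -0.584]
wrist_force: [0.6, -0.6, 0.3]
opening: 0.5
t 4.55 q [-1.322  1.235  0.725  2.379  1.292  0.558 -1.666] p [416.802  41.772 181.504] op 0.5427890121443785 F [ 0.622 -0.553  0.324]
M cols x,y,z (world):
 [[ 0.514 -0.143  0.846]
 [-0.819  0.213  0.533]
 [-0.257 -0.966 -0.008]]
tip world [466.645 -37.631 156.608] tip case [-168.219   99.672  156.608] axes in case
 [[ 0.648 -0.178  0.74 ]
 [-0.717  0.185  0.672]
 [-0.257 -0.966 -0.008]]
```

View pics/s1.png

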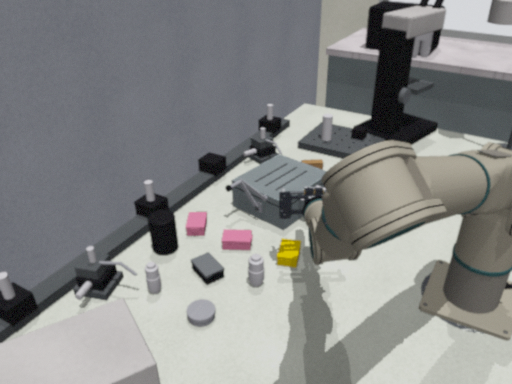

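View pics/t1.png

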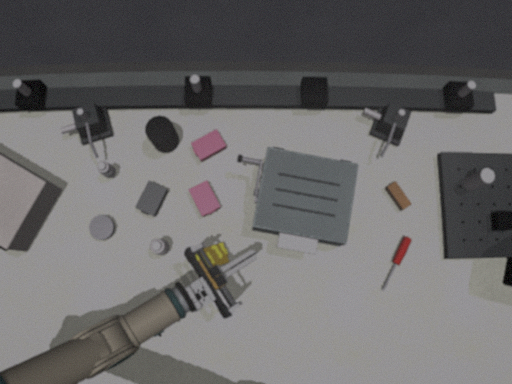

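```bash
python3 st.py | head -1;  python3 -c "
from plan import *
p,r=case_tcp([-156,64,75],lifM(40,20)); show(p,r,9)"
```

```text
t 4.65 q [-1.323  1.236  0.723  2.379  1.293  0.557 -1.666] p [416.755  42.628 180.433] op 0.49957372513886 F [-0.182 -0.462 -0.084]
dist 83 ang 6 target [427.   4. 108.]
[0.0062,0.0067,-0.0013,0.1,0.2,0.6],
[0.0062,0.0066,-0.0013,0.1,0.2,0.6],
[0.0063,0.0066,-0.0012,0.1,0.2,0.6],
[0.0064,0.0065,-0.0012,0.1,0.2,0.6],
[0.0064,0.0064,-0.0012,0.1,0.2,0.6],
[0.0065,0.0064,-0.0012,0.1,0.2,0.6],
[0.0066,0.0063,-0.0012,0.1,0.2,0.6],
[0.0066,0.0062,-0.0012,0.1,0.2,0.6],
[0.0067,0.0062,-0.0012,0.1,0.2,0.6]
```

```bash
python3 -m pendant '[[0.0062,0.0067,-0.0013,0.1,0.2,0.6],[0.0062,0.0066,-0.0013,0.1,0.2,0.6],[0.0063,0.0066,-0.0012,0.1,0.2,0.6],[0.0064,0.0065,-0.0012,0.1,0.2,0.6],[0.0064,0.0064,-0.0012,0.1,0.2,0.6],[0.0065,0.0064,-0.0012,0.1,0.2,0.6],[0.0066,0.0063,-0.0012,0.1,0.2,0.6],[0.0066,0.0062,-0.0012,0.1,0.2,0.6],[0.0067,0.0062,-0.0012,0.1,0.2,0.6],[0,0,0,0,0,0]]'; python3 st.py;  python3 -c "
from plan import *
p,r=case_tcp([-156,64,52],lifM(40,20)); show(p,r,4)"
```

```text
clock: 5.65
eef_pos: [429.7, 1.3, 108.5]
tcp_rot: [-1.216, 1.029, -0.539]
wrist_force: [0.2, -0.2, 0.4]
opening: 0.5
t 5.65 q [-1.195  1.356  0.693  2.369  1.591  0.44  -2.019] p [429.736   1.303 108.548] op 0.5024465869799195 F [ 0.241 -0.238  0.447]
M cols x,y,z (world):
 [[ 0.47  -0.173  0.866]
 [-0.81   0.305  0.501]
 [-0.351 -0.936  0.004]]
tip world [475.344 -77.252  74.519] tip case [-152.771   62.164   74.519] axes in case
 [[ 0.604 -0.223  0.765]
 [-0.716  0.271  0.644]
 [-0.351 -0.936  0.004]]
dist 24 ang 1 target [427.   4.  85.]
[0.0012,0.0058,-0.0003,0,0,-0.1],
[0.0011,0.0058,-0.0003,0,0,-0.1],
[0.0011,0.0058,-0.0003,0,0,-0.1],
[0.0011,0.0058,-0.0003,0,0,-0.1]
```

```bash
python3 -m pendant '[[0.0012,0.0058,-0.0003,0,0,-0.1],[0.0011,0.0058,-0.0003,0,0,-0.1],[0.0011,0.0058,-0.0003,0,0,-0.1],[0.0011,0.0058,-0.0003,0,0,-0.1],[0,0,0,0,0,0],[0.0095,-0.0034,-0.0003,0,0,0],[0.0095,-0.0034,-0.0003,0,0,0],[0.0095,-0.0034,-0.0003,0,0,0],[0.0095,-0.0034,-0.0003,0,0,0],[0.0095,-0.0034,-0.0003,0,0,0]]'; python3 st.py; python3 -c "
from h import *
d=snap('side','s2.png');i=cv2.imread('pics/s2.png')[110:290,190:390];cv2.imwrite('pics/s2b.png',cv2.resize(i,None,fx=3.3,fy=3.3,interpolation=cv2.INTER_CUBIC))"
```

```text
clock: 6.65
eef_pos: [452.1, -38.4, 83.1]
tcp_rot: [-1.223, 1.019, -0.54]
wrist_force: [0.5, 0.2, 0.5]
opening: 0.4
t 6.65 q [-1.066  1.415  0.654  2.355  1.824  0.52  -2.241] p [452.096 -38.367  83.088] op 0.3940633954380858 F [0.518 0.215 0.515]
M cols x,y,z (world):
 [[ 0.478 -0.17   0.862]
 [-0.809  0.298  0.507]
 [-0.343 -0.939  0.005]]
tip world [ 498.427 -116.819   49.805] tip case [-123.168   27.207   49.805] axes in case
 [[ 0.611 -0.219  0.761]
 [-0.714  0.264  0.649]
 [-0.343 -0.939  0.005]]
```

View pics/s2b.png

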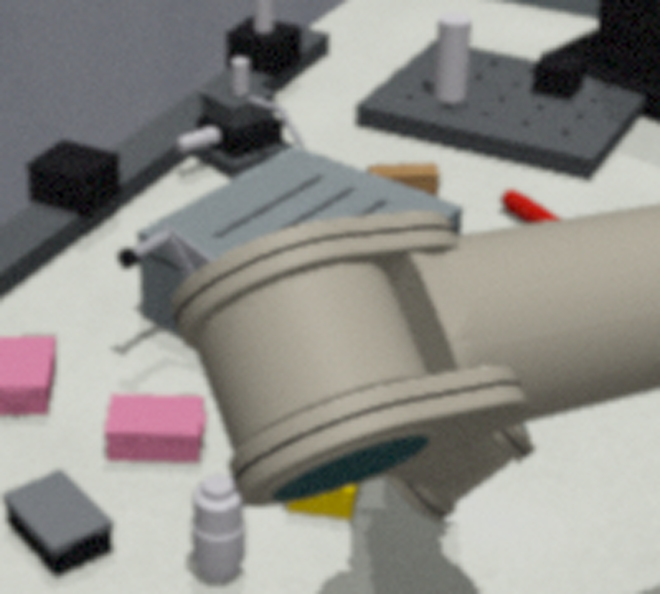

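```bash
cat > lift.py <<'E'
from plan import *
import sys
# finger sample points in tool frame relative to tip (mm)
g=[]
for a in np.linspace(-90,0,91):
  for y in np.linspace(-8,8,5):
    for z in np.linspace(-12.5,12.5,7): g.append([a,y,z])
g=np.array(g)
def tip_for(th,M,rt=229,y=27):
    # returns tip case xyz so that finger touches lip underside (lidz=2) at lid angle th
    er=np.array([-np.cos(th),0,np.sin(th)]); en=np.array([np.sin(th),0,np.cos(th)])
    H=np.array([105,0,75.]); P=g@M.T
    n=0.
    r=rt+P@er; yy=y+P[:,1]; ins=(r>208)&(r<248)&(abs(yy)<50)
    n=2-(P@en)[ins].max()
    k=np.where(ins)[0][(P@en)[ins].argmax()]
    lidhit=((r<210)&(abs(yy)<120)&(n+P@en>0)).sum()
    return H+rt*er+n*en+np.array([0,y,0]), r[k],yy[k],lidhit
if __name__=='__main__':
    M=lifM(40,20)
    for th in np.arange(0,1.5,.1):
        t,r,y,l=tip_for(th,M); print(round(th,2),t.round(1),round(r),round(y),l)
E
python3 lift.py
```

```text
0.0 [-124.    27.    57.9] 248 49 0
0.1 [-124.3   27.    83.3] 245 50 0
0.2 [-122.    27.   107.7] 246 50 0
0.3 [-117.3   27.   131.3] 236 49 0
0.4 [-110.3   27.   153.9] 237 49 0
0.5 [-100.9   27.   175.8] 239 49 0
0.6 [-90.   27.  195.6] 224 33 0
0.7 [-77.3  27.  214.1] 225 33 0
0.8 [-62.7  27.  231.4] 226 33 0
0.9 [-46.4  27.  247.2] 228 33 0
1.0 [-28.5  27.  261.4] 229 33 0
1.1 [ -9.1  27.  273.9] 231 33 0
1.2 [ 11.5  27.  284.3] 232 33 0
1.3 [ 33.2  27.  292.7] 233 33 0
1.4 [ 55.8  27.  298.9] 234 33 0
```

```bash
cat > liftrows.py <<'E'
from lift import *
def go(ths,y=27,rt=229):
    M=lifM(40,20); p0,R0=cur(); Mc=Rc.T@R0.as_matrix(); prev=Rc.T@(p0-C)+Mc[:,0]*97
    Rt=R.from_matrix(Rc@M); rv=np.degrees((R0.inv()*Rt).as_rotvec())/len(ths)
    print('tip now',prev)
    L=[]
    for th in ths:
        t=tip_for(th,M,rt,y)[0]; d=M.T@(t-prev)/1000; prev=t
        L.append('['+','.join('%.4g'%v for v in list(np.round(d,4))+list(np.round(rv,1)))+']')
    print(','.join(L))
E
python3 -c "
from liftrows import *
go([0,.05,.1,.15,.2,.25,.3,.35,.4,.45])"
```

```text
tip now [-122.6449778    25.66907233   50.4865589 ]
[-0.0043,-0.0063,-0.0002,-0,0,0],[-0.0048,-0.0122,-0.0004,-0,0,0],[-0.0041,-0.0117,0.0001,-0,0,0],[-0.0037,-0.0117,0.0006,-0,0,0],[-0.0033,-0.0118,0.0011,-0,0,0],[-0.0028,-0.0118,0.0016,-0,0,0],[-0.0024,-0.0114,0.002,-0,0,0],[-0.002,-0.0114,0.0025,-0,0,0],[-0.0015,-0.0114,0.0029,-0,0,0],[-0.0011,-0.0114,0.0034,-0,0,0]
```

```bash
python3 -m pendant '[[-0.0043,-0.0063,-0.0002,0,0,0],[-0.0048,-0.0122,-0.0004,0,0,0],[-0.0041,-0.0117,0.0001,0,0,0],[-0.0037,-0.0117,0.0006,0,0,0],[-0.0033,-0.0118,0.0011,0,0,0],[-0.0028,-0.0118,0.0016,0,0,0],[-0.0024,-0.0114,0.002,0,0,0],[-0.002,-0.0114,0.0025,0,0,0],[-0.0015,-0.0114,0.0029,0,0,0],[-0.0011,-0.0114,0.0034,0,0,0]]'; python3 st.py; python3 -c "
from liftrows import *
go([.45,.5,.55,.6,.65,.7,.75,.8,.85,.9])"
```

```text
clock: 7.7
eef_pos: [467.4, -37.8, 202.3]
tcp_rot: [-1.216, 1.031, -0.524]
wrist_force: [0.3, -1.4, -5.4]
opening: 0.6
t 7.7 q [-1.121  1.18   0.886  2.403  1.807  0.408 -1.942] p [467.375 -37.826 202.256] op 0.5526488851166692 F [ 0.269 -1.413 -5.42 ]
M cols x,y,z (world):
 [[ 0.474 -0.183  0.861]
 [-0.804  0.31   0.508]
 [-0.36  -0.933  0.   ]]
tip world [ 513.335 -115.777  167.325] tip case [-108.668   30.821  167.325] axes in case
 [[ 0.606 -0.234  0.76 ]
 [-0.709  0.274  0.65 ]
 [-0.36  -0.933  0.   ]]
tip now [-108.6680019    30.82089952  167.32464861]
[0.0053,0.0006,-0.0003,0,0,-0.1],[-0.0007,-0.0113,0.0038,0,0,-0.1],[-0.0003,-0.0107,0.004,0,0,-0.1],[0.0001,-0.0103,0.0043,0,0,-0.1],[0.0005,-0.0102,0.0047,0,0,-0.1],[0.0009,-0.01,0.0051,0,0,-0.1],[0.0013,-0.0098,0.0054,0,0,-0.1],[0.0016,-0.0096,0.0058,0,0,-0.1],[0.002,-0.0094,0.0061,0,0,-0.1],[0.0024,-0.0091,0.0064,0,0,-0.1]
```

```bash
python3 -m pendant '[[0.0053,0.0006,-0.0003,0,0,-0.1],[-0.0007,-0.0113,0.0038,0,0,-0.1],[-0.0003,-0.0107,0.004,0,0,-0.1],[0.0001,-0.0103,0.0043,0,0,-0.1],[0.0005,-0.0102,0.0047,0,0,-0.1],[0.0009,-0.01,0.0051,0,0,-0.1],[0.0013,-0.0098,0.0054,0,0,-0.1],[0.0016,-0.0096,0.0058,0,0,-0.1],[0.002,-0.0094,0.0061,0,0,-0.1],[0.0024,-0.0091,0.0064,0,0,-0.1]]'; python3 st.py; python3 -c "
from liftrows import *
go([.9,.95,1.0,1.05,1.1,1.15,1.2,1.25,1.28,1.3])"
```

```text
clock: 8.7
eef_pos: [521.7, -53.7, 276.7]
tcp_rot: [-1.217, 1.045, -0.521]
wrist_force: [-1.6, 3.7, -2.5]
opening: 0.6
t 8.7 q [-1.113  1.084  1.105  2.287  1.582  0.277 -1.471] p [521.726 -53.711 276.654] op 0.5767202618958769 F [-1.632  3.723 -2.468]
M cols x,y,z (world):
 [[ 0.465 -0.192  0.864]
 [-0.806  0.313  0.503]
 [-0.367 -0.93  -0.009]]
tip world [ 566.812 -131.878  241.07 ] tip case [-53.208  24.251 241.07 ] axes in case
 [[ 0.598 -0.243  0.764]
 [-0.713  0.275  0.645]
 [-0.367 -0.93  -0.009]]
tip now [-53.20771353  24.25080953 241.07037118]
[0,-0.0065,0.007,0.1,-0,-0.2],[0.0028,-0.0088,0.0067,0.1,-0,-0.2],[0.0032,-0.0085,0.007,0.1,-0,-0.2],[0.0035,-0.0082,0.0073,0.1,-0,-0.2],[0.0039,-0.0078,0.0075,0.1,-0,-0.2],[0.0043,-0.0074,0.0078,0.1,-0,-0.2],[0.0046,-0.007,0.008,0.1,-0,-0.2],[0.005,-0.0066,0.0082,0.1,-0,-0.2],[0.0031,-0.0037,0.005,0.1,-0,-0.2],[0.0022,-0.0024,0.0034,0.1,-0,-0.2]
```

```bash
cat >> kin.py <<'E'
def frames(q):
    F1=rot('z',-q[0]);F2=F1@rot('y',q[1]);F3=F2@rot('z',-q[2]);F4=F3@rot('y',q[3]);F5=F4@rot('z',-q[4]);F6=F5@rot('y',q[5]);F7=F6@rot('z',-q[6])
    return F1,F2,F3,F4,F5,F6,F7
T=np.array([[0,0,-1.],[0,1,0],[1,0,0]])
def cols(q):
    F1,F2,F3,F4,F5,F6,F7=frames(q)
    return np.c_[[0,0,1.],F1[:,0],F1[:,1],F2[:,0],F2[:,2],F3[:,0],F3[:,1],F4[:,0],F4[:,2],F5[:,0],F5[:,1],F6[:,0],F6[:,2]]
def fit():
    A=np.vstack([cols(q) for q,p,M in D]); b=np.hstack([p for q,p,M in D])
    x0=np.array([365,0,0,0,400,0,0,0,390,0,0,0,300.]); lam=0.01
    x=x0+np.linalg.solve(A.T@A+lam**2*np.eye(13),A.T@(b-A@x0)); return x,A@x-b
X,res=fit()
def fk(q): 
    return cols(q)@X, frames(q)[-1]@T
E
python3 - <<'E'
from kin import *
np.set_printoptions(precision=1,suppress=True)
print(len(D),X,np.abs(res).max())
E
```

```text
9 [336.3   0.2 -11.5   0.1 558.6  -0.1 -16.2  -0.2 382.2   0.1  -0.4   0.
 278.3] 0.033312072485557565
```

```bash
cat > ik.py <<'E'
from kin import *
from scipy.optimize import least_squares
lo=np.array([-3.06,-.37,-1.25,.18,-1.1,.23,-2.94])+.02; hi=np.array([3.06,2.12,1.32,2.47,4.24,1.98,2.94])-.02
def ik(p,M,q0,reg=0.02):
    def f(q):
        pp,Mm=fk(q); return np.r_[(pp-p)/10, 20*R.from_matrix(M.T@Mm).as_rotvec(), reg*(q-q0)]
    s=least_squares(f,np.clip(q0,lo+1e-3,hi-1e-3),bounds=(lo,hi)); q=s.x; pp,Mm=fk(q)
    return q,np.linalg.norm(pp-p),np.degrees(np.linalg.norm(R.from_matrix(M.T@Mm).as_rotvec()))
E
python3 - <<'E'
from ik import *
from lift import *
np.set_printoptions(precision=2,suppress=True)
q0=np.array(D[-1][0])
for yaw in [20,40,60,75]:
  for tilt in [0,20,40,55]:
    M=lifM(yaw,tilt); 
    t,r,y,l=tip_for(1.32,M)
    p=C+Rc@(t-M[:,0]*97); q,e,a=ik(p,Rc@M,q0)
    print(yaw,tilt,l,q,round(e,1),round(a,1),'dq',np.abs(q-q0).max().round(2))
E
```

```text
20 0 0 [-0.87  1.2   0.84  1.72  0.92  1.04 -0.89] 0.0 0.0 dq 0.76
20 20 0 [-0.78  0.92  0.72  1.72  0.84  0.98 -0.68] 0.0 0.0 dq 0.79
20 40 0 [-0.59  0.7   0.54  1.66  0.67  0.96 -0.41] 0.0 0.0 dq 1.06
20 55 0 [-0.39  0.59  0.38  1.59  0.48  0.99 -0.16] 0.0 0.0 dq 1.31
40 0 0 [-1.05  1.34  1.13  2.09  1.44  0.5  -1.46] 0.0 0.0 dq 0.26
40 20 0 [-0.97  0.95  1.    2.06  1.3   0.45 -1.03] 0.0 0.0 dq 0.44
40 40 0 [-0.67  0.58  0.63  1.93  0.96  0.6  -0.44] 0.0 0.0 dq 1.03
40 55 0 [-0.35  0.48  0.34  1.78  0.62  0.72  0.01] 0.0 0.0 dq 1.48
60 0 0 [-0.84  1.17  0.83  2.39  2.28  1.06 -2.19] 0.0 0.0 dq 0.79
60 20 0 [-0.78  0.75  0.77  2.34  2.37  0.72 -1.8 ] 0.0 0.0 dq 0.79
60 40 0 [-0.68  0.51  0.76  2.14  1.74  0.25 -0.9 ] 0.0 0.0 dq 0.58
60 55 0 [-0.19  0.38  0.2   1.93  0.74  0.47  0.25] 0.0 0.0 dq 1.72
75 0 0 [ 0.09  0.97 -0.38  2.45  2.47  1.96 -1.47] 20.2 4.5 dq 1.68
75 20 0 [ 0.66  0.9  -1.23  2.45  2.34  1.66 -0.8 ] 0.1 0.0 dq 2.33
75 40 0 [-0.36  0.39  0.48  2.23  2.61  0.3  -1.42] 0.0 0.0 dq 1.02
75 55 0 [ 0.1   0.34 -0.06  1.98  0.79  0.34  0.5 ] 0.0 0.0 dq 1.97
```

```bash
python3 -m pendant '[[0,-0.0065,0.007,0.1,0,-0.1],[0.0028,-0.0088,0.0067,0.1,0,-0.1],[0.0032,-0.0085,0.007,0.1,0,-0.1],[0.0035,-0.0082,0.0073,0.1,0,-0.1],[0.0039,-0.0078,0.0075,0.1,0,-0.1],[0.0043,-0.0074,0.0078,0.1,0,-0.1],[0.0046,-0.007,0.008,0.1,0,-0.1],[0.005,-0.0066,0.0082,0.1,0,-0.1],[0.0031,-0.0037,0.005,0.1,0,-0.1],[0.0022,-0.0024,0.0034,0.1,0,-0.1]]'; python3 st.py; python3 -c "
from h import *
d=snap('side','s3.png');d=snap('top','t3.png')
from liftrows import *
go([1.26,1.28,1.3,1.31,1.32])"
```

```text
clock: 9.7
eef_pos: [596.2, -75.8, 325.3]
tcp_rot: [-1.201, 1.052, -0.559]
wrist_force: [-0.6, 1.3, -0.6]
opening: 0.2
t 9.7 q [-0.985  0.967  1.058  2.089  1.247  0.399 -1.   ] p [596.201 -75.774 325.32 ] op 0.19052752298001363 F [-0.632  1.324 -0.604]
M cols x,y,z (world):
 [[ 0.444 -0.167  0.88 ]
 [-0.823  0.312  0.474]
 [-0.354 -0.935  0.001]]
tip world [ 639.265 -155.608  290.955] tip case [ 22.266  13.463 290.955] axes in case
 [[ 0.58  -0.219  0.785]
 [-0.733  0.279  0.62 ]
 [-0.354 -0.935  0.001]]
tip now [ 22.55050228  13.42113525 291.3145493 ]
[-0.0081,0.0047,0.0102,-0.1,-0.3,-0.1],[0.0021,-0.0025,0.0034,-0.1,-0.3,-0.1],[0.0022,-0.0024,0.0034,-0.1,-0.3,-0.1],[0.0011,-0.0012,0.0017,-0.1,-0.3,-0.1],[0.0011,-0.0011,0.0017,-0.1,-0.3,-0.1]
```

View pics/s3.png

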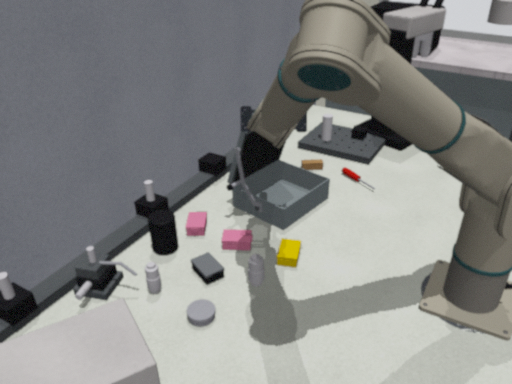

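View pics/t3.png

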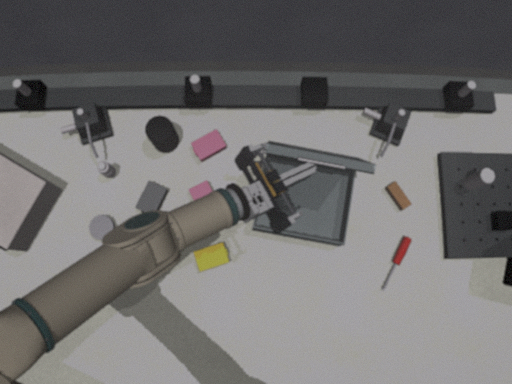

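```bash
python3 -m pendant '[[0.0015,-0.0013,0.0024,0,0,0],[0.0015,-0.0013,0.0024,0,0,0],[0.0015,-0.0013,0.0024,0,0,0],[0.0015,-0.0013,0.0024,0,0,0],[0.0015,-0.0013,0.0024,0,0,0],[0,0,0,0,0,0],[0,0,0,0,0,0],[0,0,0,0,0,0],[0,0,0,0,0,0],[0,0,0,0,0,0]]'; python3 st.py; python3 -c "
from h import *
d=snap('side','s4.png');i=cv2.imread('pics/s4.png')[90:230,200:340];cv2.imwrite('pics/s4b.png',cv2.resize(i,None,fx=4,fy=4,interpolation=cv2.INTER_CUBIC))"
```

```text
clock: 10.8
eef_pos: [610.7, -79.2, 329.3]
tcp_rot: [-1.204, 1.054, -0.563]
wrist_force: [-1.4, 0.1, 0.1]
opening: 0.8
t 10.8 q [-0.958  0.958  1.039  2.051  1.22   0.422 -0.953] p [610.651 -79.204 329.319] op 0.7931686692001564 F [-1.437  0.061  0.054]
M cols x,y,z (world):
 [[ 0.442 -0.167  0.882]
 [-0.826  0.309  0.472]
 [-0.351 -0.936 -0.001]]
tip world [ 653.486 -159.281  295.234] tip case [ 36.908  12.315 295.234] axes in case
 [[ 0.578 -0.218  0.786]
 [-0.736  0.276  0.618]
 [-0.351 -0.936 -0.001]]
```

View pics/s4b.png

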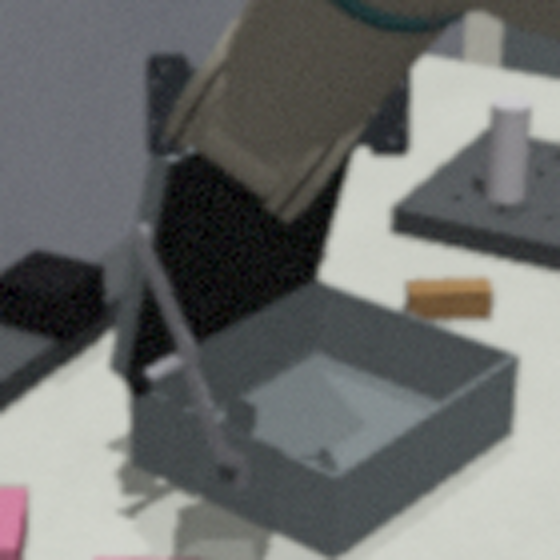

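```bash
cat > knee.py <<'E'
from ov import *
C=np.array([615,-165,0.]);Rcm=rz(-10)
def knee(th):
    # geometry: lower pivot A, hinge H, lid pivot B at radius 146 angle off such that straight at 1.30
    A=np.array([-10,45.]);H=np.array([105,75.])
    return A,H
def draw(cam,fn,pts,s=4,c=None,half=(75,75)):
    d=env.get_image(cam); im=cv2.resize(d['image'][:,:,::-1],None,fx=s,fy=s,interpolation=cv2.INTER_CUBIC)
    P=[C+Rcm@np.array(p,float) for p,_ in pts]; q=proj(d,P)*s+s/2
    for (p,col),u in zip(pts,q): cv2.circle(im,tuple(u.astype(int)),3,col,-1)
    u=q.mean(0).astype(int); im=im[max(0,u[1]-half[1]*s):u[1]+half[1]*s,max(0,u[0]-half[0]*s):u[0]+half[0]*s]
    cv2.imwrite('pics/'+fn,im)
E
python3 -c "
from knee import *
r=(0,0,255);g=(0,255,0)
for c in ['side','top']: draw(c,'k1_%s.png'%c,[([26,130,133],r),([26,180,133],r),([-10,130,45],g),([62,130,221],g)],5,None,(55,55))
import numpy as np
from lift import *
s=env.get_state();Mc=Rc.T@R.from_rotvec(s['tcp_rot']).as_matrix();tip=Rc.T@(s['eef_pos']-C)+Mc[:,0]*97
P=tip+g_ if False else tip+g@Mc.T if False else None
"
python3 - <<'E'
from lift import *
s=env.get_state();Mc=Rc.T@R.from_rotvec(s['tcp_rot']).as_matrix();tip=Rc.T@(s['eef_pos']-C)+Mc[:,0]*97
P=tip+g@Mc.T
for th in np.arange(1.2,1.4,.02):
    en=np.array([np.sin(th),0,np.cos(th)]);er=np.array([-np.cos(th),0,np.sin(th)]);Q=P-[105,0,75]
    r=Q@er; ins=(r<248)&(r>208)
    print(round(th,2),(Q@en)[ins].max().round(1))
E
```

```text
1.2 29.9
1.22 25.2
1.24 20.5
1.26 15.8
1.28 11.2
1.3 6.5
1.32 1.8
1.34 -2.9
1.36 -7.6
1.38 -12.3
```

View pics/k1_side.png

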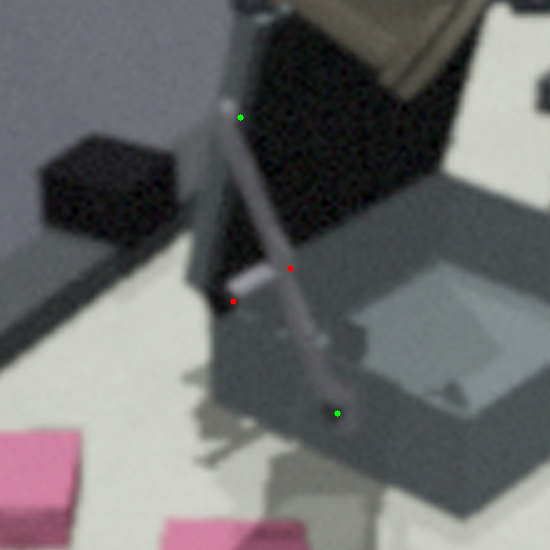

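View pics/k1_top.png

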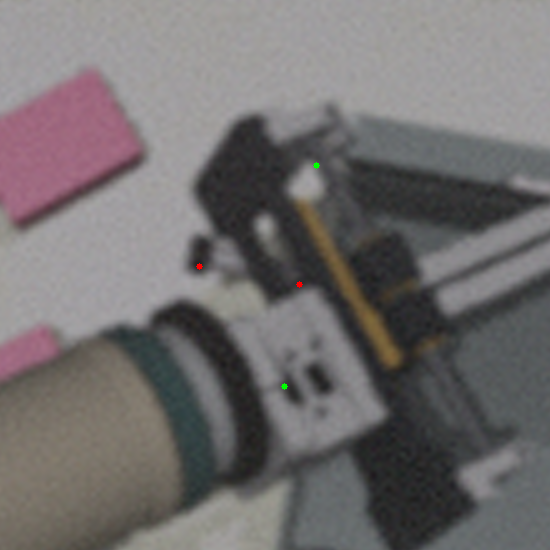

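```bash
python3 -m pendant '[[0.001,-0.0009,0.0016,0,0,0],[0.001,-0.0009,0.0016,0,0,0],[0.001,-0.0009,0.0016,0,0,0],[0.001,-0.0009,0.0016,0,0,0],[0,0,0,0,0,0],[0,0,0,0,0,0],[0,0,0,0,0,0],[0,0,0,0,0,0],[0,0,0,0,0,0],[0,0,0,0,0,0]]'; python3 st.py|head -1; python3 -c "
from knee import *
r=(0,0,255);g=(0,255,0)
for c in ['side']: draw(c,'k2_%s.png'%c,[([26,130,133],r),([26,180,133],r),([-10,130,45],g),([62,130,221],g)],5,None,(55,55))"
```

```text
clock: 11.95
eef_pos: [612.1, -80.0, 328.5]
tcp_rot: [-1.202, 1.064, -0.566]
wrist_force: [-3.6, 2.1, 0.8]
opening: 0.4
t 11.95 q [-0.948  0.952  1.024  2.041  1.198  0.439 -0.927] p [612.071 -80.006 328.486] op 0.3804201467385162 F [-3.621  2.135  0.834]
```

View pics/k2_side.png

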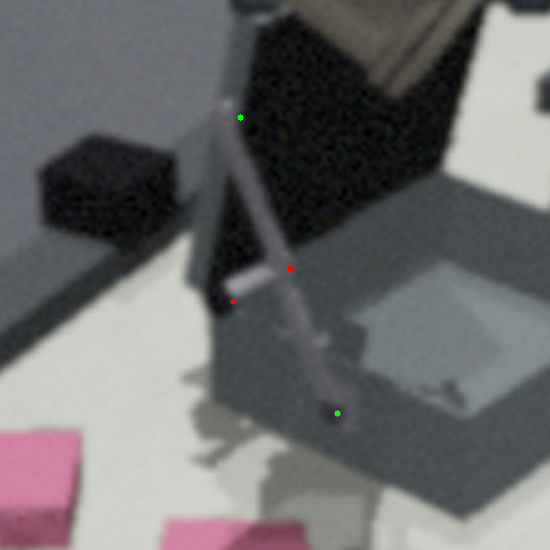

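```bash
python3 -c "
from knee import *
r=(0,0,255);g=(0,255,0);b=(255,0,0)
draw('side','k3_side.png',[([26.8,130,132.6],r),([26.8,180,132.6],r),([-10,130,45],g),([78,130,212.6],g),([35,130,129],b),([35,180,129],b)],10,None,(32,32))"; python3 st.py | head -1
```

```text
t 12.05 q [-0.948  0.952  1.024  2.041  1.198  0.439 -0.927] p [612.065 -79.985 328.489] op 0.4032840776706111 F [-2.894  1.401  0.752]
```

View pics/k3_side.png

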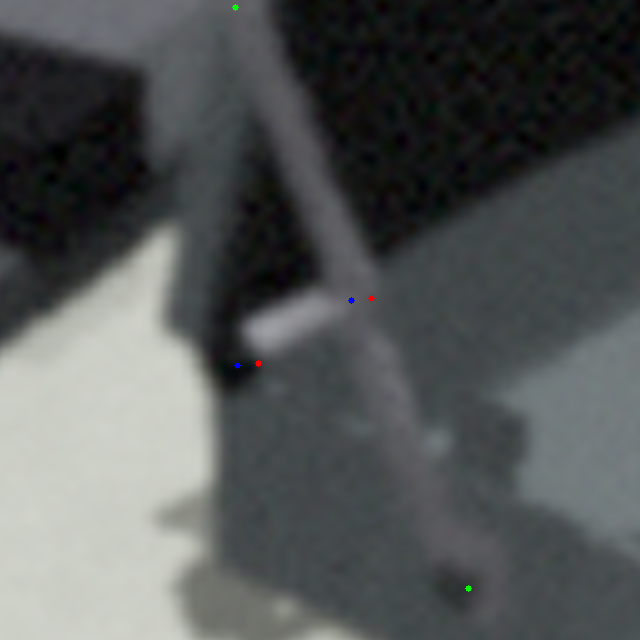

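```bash
python3 -m pendant '[[-0.001,0.0009,-0.0016,0,0,0],[-0.001,0.0009,-0.0016,0,0,0],[-0.001,0.0009,-0.0016,0,0,0],[-0.001,0.0009,-0.0016,0,0,0],[-0.001,0.0009,-0.0016,0,0,0],[-0.001,0.0009,-0.0016,0,0,0],[-0.001,0.0009,-0.0016,0,0,0],[0,0,0,0,0,0],[0,0,0,0,0,0],[0,0,0,0,0,0]]'; python3 st.py|head -1; python3 -c "
from knee import *
r=(0,0,255);g=(0,255,0);b=(255,0,0)
draw('side','k4_side.png',[([26.8,130,132.6],r),([26.8,180,132.6],r),([-10,130,45],g),([78,130,212.6],g),([35,130,129],b),([35,180,129],b)],10,None,(32,32))"
```

```text
clock: 13.05
eef_pos: [598.1, -77.3, 325.4]
tcp_rot: [-1.203, 1.062, -0.565]
wrist_force: [0.7, -0.0, -0.8]
opening: 0.6
t 13.05 q [-0.975  0.962  1.044  2.077  1.223  0.419 -0.971] p [598.085 -77.255 325.412] op 0.6341305249267268 F [ 0.691 -0.04  -0.837]
```

View pics/k4_side.png

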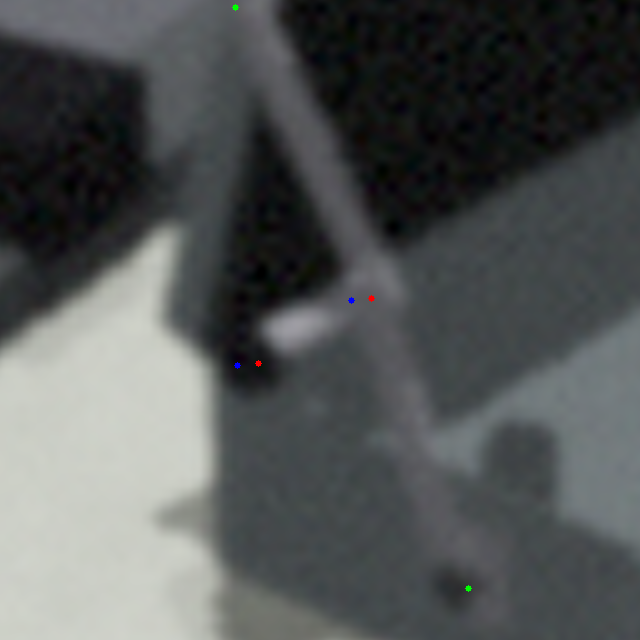

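Run:
```python
from ik import *
from plan import *
np.set_printoptions(precision=2,suppress=True)
q0=np.array(D[-1][0])
d=env.get_image('top')
for n in ['objective_b_center','sample_box_center','sample_stage']:
    for r in env.look_for(n,'top')[:4]: print(n,round(r['conf'],2),w(d,r['point']),proj(d,w(d,r['point']))[0])
for az in [63,-117]:
    M=axes([0,0,-1],[np.cos(np.radians(az)),np.sin(np.radians(az)),0])
    q,e,a=ik(np.array([616.5,241,230]),M,q0); print(az,q,e,a)
M=axes([0,0,-1],[np.cos(np.radians(63)),np.sin(np.radians(63)),0])
show(np.array([616.5,241,240]),R.from_matrix(M),14)
```

```text
objective_b_center 0.69 [688.2  361.3   70.26] [103.64 168.12]
objective_b_center 0.49 [ 640.23 -201.32    1.12] [314.3  190.87]
sample_box_center 0.77 [637.81 109.46  34.06] [199.85 189.44]
sample_box_center 0.72 [616.48 238.72  35.13] [151.31 197.25]
sample_stage 0.55 [775.77 205.59 108.32] [160.6  131.26]
63 [-0.24  0.74 -0.3   1.55  0.26  0.9   0.47] 0.0002085664200449552 0.00022076749254374916
-117 [-0.69  0.78  0.5   1.56 -0.43  0.92 -2.09] 0.00013156271349354693 9.964043817494052e-05
dist 330 ang 77 target [616. 241. 240.]
[-0.0161,0.0125,0.0118,-2.2,-1.5,4.8],
[-0.0147,0.0134,0.0127,-2.2,-1.5,4.8],
[-0.0132,0.014,0.0136,-2.2,-1.5,4.8],
[-0.0116,0.0145,0.0145,-2.2,-1.5,4.8],
[-0.01,0.0149,0.0153,-2.2,-1.5,4.8],
[-0.0083,0.015,0.0161,-2.2,-1.5,4.8],
[-0.0066,0.015,0.0169,-2.2,-1.5,4.8],
[-0.0049,0.0148,0.0176,-2.2,-1.5,4.8],
[-0.0032,0.0145,0.0183,-2.2,-1.5,4.8],
[-0.0015,0.014,0.0189,-2.2,-1.5,4.8],
[0.0001,0.0133,0.0195,-2.2,-1.5,4.8],
[0.0017,0.0125,0.0199,-2.2,-1.5,4.8],
[0.0033,0.0115,0.0203,-2.2,-1.5,4.8],
[0.0047,0.0104,0.0206,-2.2,-1.5,4.8]
```

```bash
python3 -m pendant '[[-0.02,0,0,0,0,0],[-0.025,0,0,0,0,0],[-0.025,0,0,0,0,0],[-0.014,0.013,0.0118,-2.2,-1.5,4.8],[-0.0132,0.014,0.0136,-2.2,-1.5,4.8],[-0.0116,0.0145,0.0145,-2.2,-1.5,4.8],[-0.01,0.0149,0.0153,-2.2,-1.5,4.8],[-0.0083,0.015,0.0161,-2.2,-1.5,4.8],[-0.0066,0.015,0.0169,-2.2,-1.5,4.8],[-0.0049,0.0148,0.0176,-2.2,-1.5,4.8]]' 1; python3 st.py|head -1
python3 - <<'E'
from plan import *
snap('side','s5.png')
M=axes([0,0,-1],[np.cos(np.radians(63)),np.sin(np.radians(63)),0])
show(np.array([616.5,241,240]),R.from_matrix(M),9)
E
```

```text
clock: 14.3
eef_pos: [580.9, 141.8, 299.1]
tcp_rot: [-1.071, 1.297, 0.166]
wrist_force: [0.8, -0.3, -0.9]
opening: 76.9
t 14.3 q [-0.807  0.589  0.397  1.844  0.564  0.731 -0.072] p [580.855 141.791 299.13 ] op 76.90686782301336 F [ 0.799 -0.3   -0.908]
dist 118 ang 37 target [616. 241. 240.]
[0.0021,0.007,0.011,-1.6,-1.2,3.5],
[0.0027,0.0065,0.0111,-1.6,-1.2,3.5],
[0.0033,0.006,0.0112,-1.6,-1.2,3.5],
[0.0039,0.0054,0.0113,-1.6,-1.2,3.5],
[0.0044,0.0049,0.0114,-1.6,-1.2,3.5],
[0.005,0.0042,0.0114,-1.6,-1.2,3.5],
[0.0054,0.0036,0.0114,-1.6,-1.2,3.5],
[0.0059,0.0029,0.0114,-1.6,-1.2,3.5],
[0.0063,0.0022,0.0113,-1.6,-1.2,3.5]
```

View pics/s5.png

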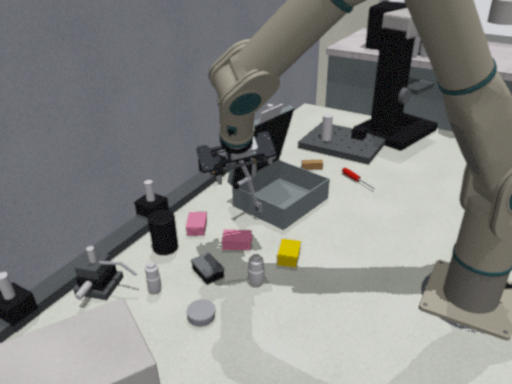

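```bash
python3 -m pendant '[[0.0021,0.007,0.011,-1.6,-1.2,3.5],[0.0027,0.0065,0.0111,-1.6,-1.2,3.5],[0.0033,0.006,0.0112,-1.6,-1.2,3.5],[0.0039,0.0054,0.0113,-1.6,-1.2,3.5],[0.0044,0.0049,0.0114,-1.6,-1.2,3.5],[0.005,0.0042,0.0114,-1.6,-1.2,3.5],[0.0054,0.0036,0.0114,-1.6,-1.2,3.5],[0.0059,0.0029,0.0114,-1.6,-1.2,3.5],[0.0063,0.0022,0.0113,-1.6,-1.2,3.5],[0,0,0,0,0,0]]' 1; python3 st.py|head -1
python3 - <<'E'
from ov2 import *
run(615,-165,-10,616.5,241,-27,'b')
from plan import *
M=axes([0,0,-1],[np.cos(np.radians(63)),np.sin(np.radians(63)),0])
show(np.array([616.5,241,190]),R.from_matrix(M),8)
E
```

```text
clock: 15.35
eef_pos: [616.0, 232.7, 234.1]
tcp_rot: [-0.849, 1.411, 0.846]
wrist_force: [0.4, -0.6, 0.1]
opening: 94.0
t 15.35 q [-0.336  0.719 -0.119  1.547  0.105  0.892  0.594] p [616.049 232.673 234.099] op 93.9600011339604 F [ 0.367 -0.636  0.095]
dist 46 ang 1 target [616. 241. 190.]
[0.0056,0.0003,0.001,-0.1,-0.1,-0],
[0.0056,0.0003,0.001,-0.1,-0.1,-0],
[0.0056,0.0003,0.001,-0.1,-0.1,-0],
[0.0056,0.0003,0.001,-0.1,-0.1,-0],
[0.0056,0.0003,0.001,-0.1,-0.1,-0],
[0.0056,0.0003,0.001,-0.1,-0.1,-0],
[0.0056,0.0003,0.001,-0.1,-0.1,-0],
[0.0056,0.0003,0.001,-0.1,-0.1,-0]
```

View pics/b_side.png

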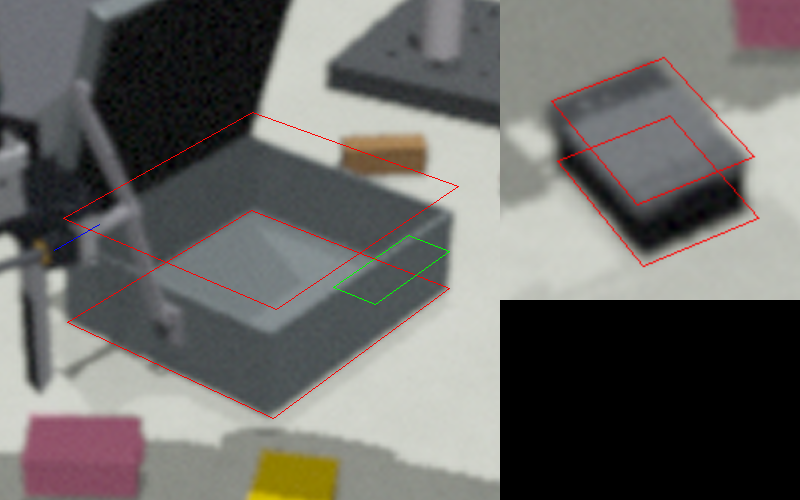

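View pics/b_top.png

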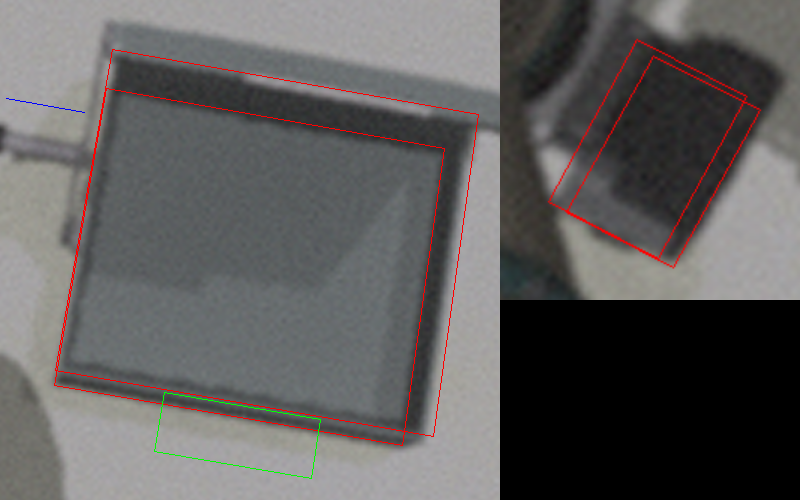

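```bash
python3 - <<'E'
from ov import *
for c in ['side','top']:
    d=env.get_image(c); a=proj(d,[[616,241,34],[626,241,34],[616,251,34]]); print(c,a[0],a[1]-a[0],a[2]-a[0])
E
python3 st.py | head -1
```

```text
side [207.9 263. ] [-3.1 -1.2] [-2.3  2.2]
top [150.5 197.5] [ 0.1 -3.7] [-3.7 -0. ]
t 15.55 q [-0.34   0.715 -0.119  1.549  0.105  0.891  0.594] p [614.784 234.337 235.938] op 93.65637187071425 F [-0.772 -0.119  0.943]
```

Run:
```python
from plan import *
M=axes([0,0,-1],[np.cos(np.radians(63)),np.sin(np.radians(63)),0])
show(np.array([617.5,239.5,125]),R.from_matrix(M),9)
```

```text
dist 111 ang 1 target [618. 240. 125.]
[0.0123,0,0.0008,-0.1,-0.1,-0],
[0.0123,0,0.0007,-0.1,-0.1,-0],
[0.0123,0,0.0007,-0.1,-0.1,-0],
[0.0123,0,0.0007,-0.1,-0.1,-0],
[0.0123,0,0.0007,-0.1,-0.1,-0],
[0.0123,0,0.0007,-0.1,-0.1,-0],
[0.0123,0,0.0007,-0.1,-0.1,-0],
[0.0123,0,0.0007,-0.1,-0.1,-0],
[0.0123,0,0.0007,-0.1,-0.1,-0]
```

```bash
python3 -m pendant '[[0.0123,0,0.0008,-0.1,-0.1,0],[0.0123,0,0.0007,-0.1,-0.1,0],[0.0123,0,0.0007,-0.1,-0.1,0],[0.0123,0,0.0007,-0.1,-0.1,0],[0.0123,0,0.0007,-0.1,-0.1,0],[0.0123,0,0.0007,-0.1,-0.1,0],[0.0123,0,0.0007,-0.1,-0.1,0],[0.0123,0,0.0007,-0.1,-0.1,0],[0.008,0,0.0007,-0.1,-0.1,0],[0,0,0,0,0,0]]' 1; python3 st.py|head -1
python3 - <<'E'
from plan import *
snap('side','s6.png');i=cv2.imread('pics/s6.png')[200:320,130:290];cv2.imwrite('pics/s6b.png',cv2.resize(i,None,fx=5,fy=5,interpolation=cv2.INTER_CUBIC))
M=axes([0,0,-1],[np.cos(np.radians(63)),np.sin(np.radians(63)),0])
show(np.array([617.5,239.5,102]),R.from_matrix(M),4)
E
```

```text
clock: 16.55
eef_pos: [615.4, 240.7, 119.2]
tcp_rot: [-0.86, 1.389, 0.865]
wrist_force: [-0.7, 0.0, 0.5]
opening: 94.0
t 16.55 q [-0.35   0.865 -0.111  1.615  0.131  0.666  0.585] p [615.35  240.686 119.187] op 94.04251165046368 F [-0.683  0.015  0.492]
dist 18 ang 1 target [618. 240. 102.]
[0.0044,-0.0006,-0.0001,0.1,0.1,-0],
[0.0044,-0.0006,-0.0001,0.1,0.1,-0],
[0.0044,-0.0006,-0.0001,0.1,0.1,-0],
[0.0044,-0.0006,-0.0001,0.1,0.1,-0]
```

View pics/s6b.png

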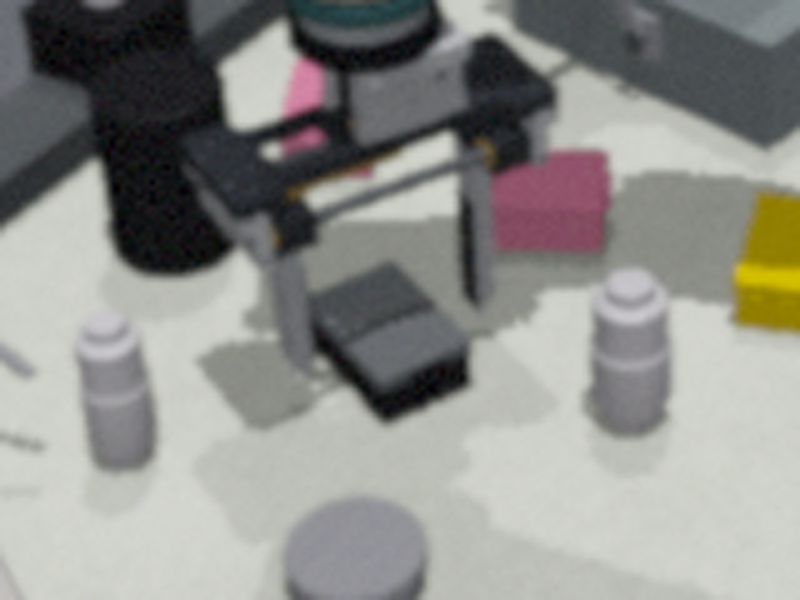

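```bash
python3 -m pendant '[[0.0044,-0.0006,0,0.1,0.1,0],[0.0044,-0.0006,0,0.1,0.1,0],[0.0044,-0.0006,0,0.1,0.1,0],[0.0036,-0.0006,0,0.1,0.1,0],[0,0,0,0,0,0],[0,0,0,0,0,0],[0,0,0,0,0,0],[0,0,0,0,0,0],[0,0,0,0,0,0],[0,0,0,0,0,0]]' 1; python3 -m pendant '[[0,0,0,0,0,0],[0,0,0,0,0,0],[0,0,0,0,0,0],[0,0,0,0,0,0],[0,0,0,0,0,0],[0,0,0,0,0,0],[0,0,0,0,0,0],[0,0,0,0,0,0],[0,0,0,0,0,0],[0,0,0,0,0,0]]' 0.3 15; python3 st.py
```

```text
clock: 17.6
eef_pos: [619.6, 240.3, 104.2]
tcp_rot: [-0.858, 1.393, 0.855]
wrist_force: [-0.4, 0.3, 1.3]
opening: 93.8
clock: 18.6
eef_pos: [619.6, 240.3, 104.3]
tcp_rot: [-0.858, 1.393, 0.855]
wrist_force: [0.1, 0.2, 0.2]
opening: 56.1
t 18.6 q [-0.354  0.89  -0.102  1.607  0.133  0.648  0.577] p [619.649 240.297 104.315] op 56.0720649953408 F [0.102 0.234 0.196]
M cols x,y,z (world):
 [[ 0.003 -0.892  0.452]
 [-0.     0.452  0.892]
 [-1.    -0.003  0.001]]
tip world [619.938 240.271   7.315] tip case [-65.511 399.971   7.315] axes in case
 [[ 0.003 -0.957  0.29 ]
 [ 0.     0.29   0.957]
 [-1.    -0.003  0.001]]
```

Run:
```python
from ik import *
from plan import *
np.set_printoptions(precision=2,suppress=True)
q0=np.array(D[-1][0])
M=axes([0,0,-1],[0,1,0])
for t in [[-110,60,135],[-42,0,135],[-42,0,11.5]]:
    p,Rr=case_tcp(t,M); q0,e,a=ik(p,Rr.as_matrix(),q0); print(t,p,q0,e,a)
p0,R0=cur()
p,Rr=case_tcp([-110,60,135],M)
print('after 5 rows lift 20:')
import plan as P
P.cur=lambda: (p0+[0,0,100],R0)
show(p,Rr,12)
```

```text
[-110, 60, 135] [517.09 -86.81 232.  ] [ 0.28  0.56 -0.24  1.93  0.21  0.67  1.31] 0.00011868985898684208 9.490332538248881e-05
[-42, 0, 135] [ 573.64 -157.71  232.  ] [ 0.38  0.64 -0.25  1.74  0.21  0.78  1.43] 3.9581100877017324e-05 2.477028273047928e-05
[-42, 0, 11.5] [ 573.64 -157.71  108.5 ] [ 0.33  0.82 -0.18  1.81  0.26  0.53  1.38] 4.1464074122216924e-05 2.722415801041085e-05
after 5 rows lift 20:
dist 344 ang 17 target [517. -87. 232.]
[-0.0023,-0.0047,-0.0282,-1.4,0,0],
[-0.0023,-0.004,-0.0283,-1.4,0,0],
[-0.0023,-0.0033,-0.0284,-1.4,0,0],
[-0.0023,-0.0026,-0.0284,-1.4,0,0],
[-0.0023,-0.0019,-0.0285,-1.4,0,0],
[-0.0023,-0.0012,-0.0285,-1.4,0,0],
[-0.0023,-0.0005,-0.0286,-1.4,0,0],
[-0.0023,0.0002,-0.0286,-1.4,0,0],
[-0.0023,0.0009,-0.0286,-1.4,0,0],
[-0.0023,0.0016,-0.0285,-1.4,0,0],
[-0.0023,0.0023,-0.0285,-1.4,0,0],
[-0.0023,0.003,-0.0284,-1.4,0,0]
```

Lift first (slow start, then up), checking the grip.

```bash
python3 -m pendant '[[-0.008,0,0,0,0,0],[-0.015,0,0,0,0,0],[-0.02,0,0,0,0,0],[-0.02,0,0,0,0,0],[-0.02,0,0,0,0,0],[-0.018,-0.002,-0.008,0,0,0],[-0.01,-0.004,-0.015,-1.4,0,0],[-0.004,-0.0035,-0.022,-1.4,0,0],[-0.002,-0.003,-0.027,-1.4,0,0],[-0.002,-0.003,-0.028,-1.4,0,0]]' 0.3 15; python3 st.py
python3 - <<'E'
from plan import *
M=axes([0,0,-1],[0,1,0])
p,Rr=case_tcp([-110,50,138],M);show(p,Rr,9)
E
```

```text
clock: 19.6
eef_pos: [591.3, 146.1, 237.3]
tcp_rot: [-0.94, 1.347, 0.938]
wrist_force: [-0.1, -0.1, -1.4]
opening: 55.8
t 19.6 q [-0.183  0.644 -0.167  1.708  0.139  0.791  0.798] p [591.28  146.133 237.262] op 55.798829746708265 F [-0.092 -0.119 -1.419]
M cols x,y,z (world):
 [[ 0.01  -0.936  0.351]
 [ 0.005  0.351  0.936]
 [-1.    -0.007  0.008]]
tip world [592.204 146.626 140.268] tip case [-76.562 302.933 140.268] axes in case
 [[ 0.009 -0.983  0.183]
 [ 0.007  0.183  0.983]
 [-1.    -0.007  0.008]]
dist 254 ang 11 target [515. -97. 235.]
[0,-0.0016,-0.0282,-1.2,0,0.1],
[0.0001,-0.001,-0.0282,-1.2,0,0.1],
[0.0001,-0.0004,-0.0283,-1.2,0,0.1],
[0.0001,0.0002,-0.0283,-1.2,0,0.1],
[0.0001,0.0007,-0.0283,-1.2,0,0.1],
[0.0001,0.0013,-0.0282,-1.2,0,0.1],
[0.0002,0.0019,-0.0282,-1.2,0,0.1],
[0.0002,0.0025,-0.0282,-1.2,0,0.1],
[0.0002,0.003,-0.0281,-1.2,0,0.1]
```

```bash
python3 -m pendant '[[0,-0.0016,-0.027,-1.2,0,0.1],[0.0001,-0.001,-0.0282,-1.2,0,0.1],[0.0001,-0.0004,-0.0283,-1.2,0,0.1],[0.0001,0.0002,-0.0283,-1.2,0,0.1],[0.0001,0.0007,-0.0283,-1.2,0,0.1],[0.0001,0.0013,-0.0282,-1.2,0,0.1],[0.0002,0.0019,-0.0282,-1.2,0,0.1],[0.0002,0.0025,-0.0182,-1.2,0,0.1],[0.0002,0.003,-0.0081,-1.2,0,0.1],[0,0,0,0,0,0]]' 0.3 15; python3 st.py
python3 - <<'E'
from plan import *
M=axes([0,0,-1],[0,1,0])
p,Rr=case_tcp([-45,0,120],M);show(p,Rr,9)
snap('side','s7.png')
E
```

```text
clock: 20.6
eef_pos: [519.0, -81.1, 247.4]
tcp_rot: [-1.084, 1.277, 1.081]
wrist_force: [-0.6, 0.2, -1.4]
opening: 56.2
t 20.6 q [ 0.275  0.533 -0.251  1.923  0.191  0.703  1.314] p [518.997 -81.123 247.397] op 56.16177565744084 F [-0.586  0.186 -1.413]
M cols x,y,z (world):
 [[ 0.007 -0.986  0.168]
 [ 0.003  0.168  0.986]
 [-1.    -0.006  0.004]]
tip world [519.652 -80.812 150.399] tip case [-108.518   66.352  150.399] axes in case
 [[ 0.006 -1.    -0.005]
 [ 0.004 -0.005  1.   ]
 [-1.    -0.006  0.004]]
dist 97 ang 1 target [ 571. -157.  217.]
[0.0034,-0.0071,-0.0074,0,0,0],
[0.0034,-0.0071,-0.0074,0,0,0],
[0.0034,-0.0071,-0.0074,0,0,0],
[0.0034,-0.0071,-0.0074,0,0,0],
[0.0034,-0.0071,-0.0074,0,0,0],
[0.0034,-0.0071,-0.0073,0,0,0],
[0.0034,-0.0071,-0.0073,0,0,0],
[0.0034,-0.0071,-0.0073,0,0,0],
[0.0034,-0.0071,-0.0073,0,0,0]
```

View pics/s7.png

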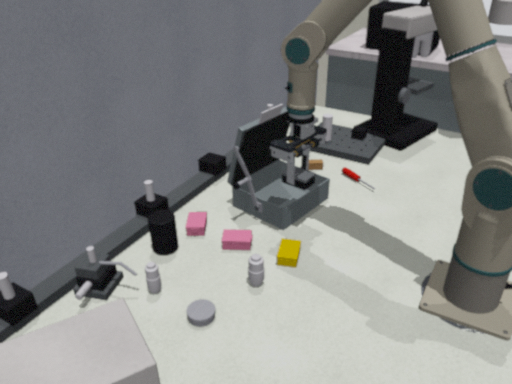

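```bash
python3 st.py | head -1; python3 -m pendant '[[0.0034,-0.0071,-0.0074,0,0,0],[0.0034,-0.0071,-0.0074,0,0,0],[0.0034,-0.0071,-0.0074,0,0,0],[0.0034,-0.0071,-0.0074,0,0,0],[0.0034,-0.0071,-0.0074,0,0,0],[0.0034,-0.0071,-0.0073,0,0,0],[0.0034,-0.0071,-0.0073,0,0,0],[0.0034,-0.0071,-0.0073,0,0,0],[0.0034,-0.0071,-0.0073,0,0,0],[0,0,0,0,0,0]]' 0.3 15; python3 st.py
python3 - <<'E'
from plan import *
M=axes([0,0,-1],[0,1,0])
p,Rr=case_tcp([-45,0,30],M);show(p,Rr,9)
E
```

```text
t 20.65 q [ 0.274  0.533 -0.251  1.922  0.19   0.702  1.313] p [519.588 -80.36  247.53 ] op 56.357997603660415 F [ 1.115 -0.405 -1.279]
clock: 21.65
eef_pos: [578.7, -160.9, 214.3]
tcp_rot: [-1.087, 1.273, 1.081]
wrist_force: [-0.2, -0.4, -2.0]
opening: 56.4
t 21.65 q [ 0.378  0.67  -0.241  1.747  0.212  0.741  1.436] p [ 578.681 -160.921  214.277] op 56.35250410386092 F [-0.216 -0.355 -1.963]
M cols x,y,z (world):
 [[ 0.01  -0.986  0.166]
 [ 0.004  0.166  0.986]
 [-1.    -0.009  0.006]]
tip world [ 579.629 -160.527  117.282] tip case [-35.611  -1.737 117.282] axes in case
 [[ 0.009 -1.    -0.008]
 [ 0.006 -0.008  1.   ]
 [-1.    -0.009  0.006]]
dist 88 ang 1 target [ 571. -157.  127.]
[0.0097,0.001,0.0002,0.1,0,0.1],
[0.0097,0.001,0.0002,0.1,0,0.1],
[0.0097,0.001,0.0002,0.1,0,0.1],
[0.0097,0.001,0.0002,0.1,0,0.1],
[0.0097,0.001,0.0002,0.1,0,0.1],
[0.0097,0.001,0.0002,0.1,0,0.1],
[0.0097,0.001,0.0002,0.1,0,0.1],
[0.0097,0.001,0.0002,0.1,0,0.1],
[0.0097,0.001,0.0002,0.1,0,0.1]
```

```bash
python3 -m pendant '[[0.0097,0.001,0.0002,0.1,0,0.1],[0.0097,0.001,0.0002,0.1,0,0.1],[0.0097,0.001,0.0002,0.1,0,0.1],[0.0097,0.001,0.0002,0.1,0,0.1],[0.0097,0.001,0.0002,0.1,0,0.1],[0.0097,0.001,0.0002,0.1,0,0.1],[0.0097,0.001,0.0002,0.1,0,0.1],[0.0097,0.001,0.0002,0.1,0,0.1],[0.006,0.001,0.0002,0.1,0,0.1],[0,0,0,0,0,0]]' 0.3 15; python3 st.py
python3 - <<'E'
from plan import *
snap('side','s8.png');i=cv2.imread('pics/s8.png')[120:240,200:360];cv2.imwrite('pics/s8b.png',cv2.resize(i,None,fx=4,fy=4,interpolation=cv2.INTER_CUBIC))
M=axes([0,0,-1],[0,1,0])
p,Rr=case_tcp([-45,0,12],M);show(p,Rr,8)
E
```

```text
clock: 22.65
eef_pos: [568.3, -154.4, 122.3]
tcp_rot: [-1.064, 1.291, 1.086]
wrist_force: [0.7, 0.2, -1.0]
opening: 56.2
t 22.65 q [ 0.343  0.796 -0.195  1.814  0.248  0.567  1.383] p [ 568.286 -154.357  122.342] op 56.17782251961277 F [ 0.667  0.22  -0.975]
M cols x,y,z (world):
 [[-0.01  -0.984  0.18 ]
 [ 0.009  0.18   0.984]
 [-1.     0.012  0.007]]
tip world [ 567.311 -153.487   25.351] tip case [-48.964   3.057  25.351] axes in case
 [[-0.011 -1.     0.007]
 [ 0.007  0.006  1.   ]
 [-1.     0.012  0.007]]
dist 14 ang 1 target [ 571. -157.  109.]
[0.0017,-0.0003,-0.0003,0,0.1,-0.1],
[0.0017,-0.0003,-0.0003,0,0.1,-0.1],
[0.0017,-0.0003,-0.0003,0,0.1,-0.1],
[0.0017,-0.0003,-0.0003,0,0.1,-0.1],
[0.0017,-0.0003,-0.0003,0,0.1,-0.1],
[0.0017,-0.0003,-0.0003,0,0.1,-0.1],
[0.0017,-0.0003,-0.0003,0,0.1,-0.1],
[0.0017,-0.0003,-0.0003,0,0.1,-0.1]
```

View pics/s8b.png

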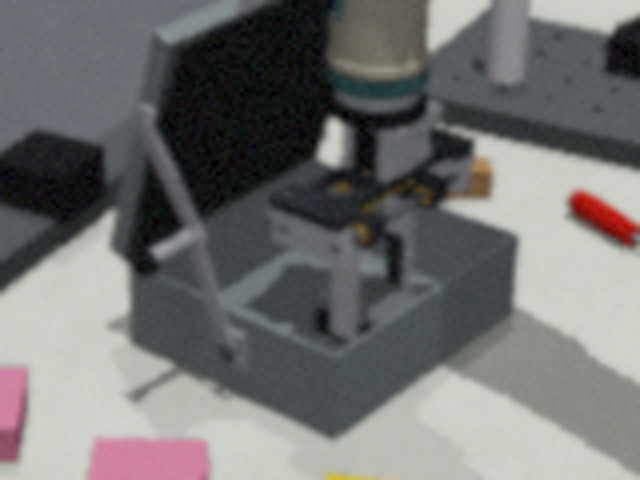

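```bash
python3 -m pendant '[[0.0017,-0.0003,-0.0003,0,0.1,-0.1],[0.0017,-0.0003,-0.0003,0,0.1,-0.1],[0.0017,-0.0003,-0.0003,0,0.1,-0.1],[0.0017,-0.0003,-0.0003,0,0.1,-0.1],[0.0017,-0.0003,-0.0003,0,0.1,-0.1],[0.0017,-0.0003,-0.0003,0,0.1,-0.1],[0.0017,-0.0003,-0.0003,0,0.1,-0.1],[0.0015,-0.0003,-0.0003,0,0.1,-0.1],[0,0,0,0,0,0],[0,0,0,0,0,0]]' 0.3 15; python3 st.py
```

```text
clock: 23.7
eef_pos: [571.9, -157.8, 109.8]
tcp_rot: [-1.085, 1.291, 1.065]
wrist_force: [0.1, -0.1, -1.6]
opening: 56.2
t 23.7 q [ 0.324  0.813 -0.17   1.822  0.266  0.521  1.366] p [ 571.928 -157.845  109.837] op 56.22175333743973 F [ 0.108 -0.084 -1.571]
M cols x,y,z (world):
 [[ 0.006 -0.984  0.18 ]
 [-0.01   0.18   0.984]
 [-1.    -0.008 -0.008]]
tip world [ 572.553 -158.791   12.844] tip case [-42.88   -1.256  12.844] axes in case
 [[ 0.008 -1.     0.007]
 [-0.008  0.007  1.   ]
 [-1.    -0.008 -0.008]]
```

```bash
python3 -m pendant '[[0.0006,0,0,0,0,0],[0.0006,0,0,0,0,0],[0.0006,0,0,0,0,0],[0.0006,0,0,0,0,0],[0.0006,0,0,0,0,0],[0,0,0,0,0,0],[0,0,0,0,0,0],[0,0,0,0,0,0],[0,0,0,0,0,0],[0,0,0,0,0,0]]' 0.3 15; python3 st.py | head -1
```

```text
clock: 24.7
eef_pos: [572.2, -157.9, 108.5]
tcp_rot: [-1.085, 1.29, 1.064]
wrist_force: [-0.4, -0.3, 1.0]
opening: 56.1
t 24.7 q [ 0.324  0.815 -0.169  1.822  0.267  0.517  1.365] p [ 572.214 -157.911  108.474] op 56.085159531207225 F [-0.395 -0.286  0.953]
```

Contact with the floor (force +1 N, height matches). Release, wait, then rise straight.

```bash
python3 -m pendant '[[0,0,0,0,0,0],[0,0,0,0,0,0],[0,0,0,0,0,0],[0,0,0,0,0,0],[0,0,0,0,0,0],[0,0,0,0,0,0],[0,0,0,0,0,0],[0,0,0,0,0,0],[0,0,0,0,0,0],[0,0,0,0,0,0]]' 0.85 15; python3 -m pendant '[[-0.005,0,0,0,0,0],[-0.01,0,0,0,0,0],[-0.015,0,0,0,0,0],[-0.015,0,0,0,0,0],[-0.015,0,0,0,0,0],[-0.015,0,0,0,0,0],[-0.02,0.005,0,0,0,0],[-0.02,0.01,0,0,0,0],[-0.015,0.01,0,0,0,0],[-0.01,0.01,0,0,0,0]]'; python3 st.py
python3 - <<'E'
from h import *
for c in ['side','top']:
    d=snap(c,'9%s.png'%c)
    for n in ['sample_box_center']:
        for r in env.look_for(n,c)[:6]: print(c,round(r['conf'],2),w(d,r['point']),proj(d,w(d,r['point']))[0])
i=cv2.imread('pics/9side.png')[90:240,190:390];j=cv2.imread('pics/9top.png')[110:260,200:400]
cv2.imwrite('pics/9b.png',np.vstack([cv2.resize(k,(400*1,300),interpolation=cv2.INTER_CUBIC) for k in (i,j)]))
E
```

```text
clock: 25.7
eef_pos: [572.8, -158.0, 108.5]
tcp_rot: [-1.086, 1.29, 1.063]
wrist_force: [0.5, 0.1, 0.4]
opening: 79.8
clock: 26.7
eef_pos: [536.7, -149.8, 258.9]
tcp_rot: [-1.088, 1.287, 1.061]
wrist_force: [0.5, -0.3, 0.0]
opening: 79.9
t 26.7 q [ 0.379  0.553 -0.242  1.833  0.196  0.765  1.421] p [ 536.745 -149.81   258.944] op 79.86339548660025 F [ 0.481 -0.253  0.004]
M cols x,y,z (world):
 [[ 0.012 -0.984  0.18 ]
 [-0.011  0.18   0.984]
 [-1.    -0.014 -0.009]]
tip world [ 537.899 -150.873  161.956] tip case [-78.382   0.524 161.956] axes in case
 [[ 0.014 -1.     0.006]
 [-0.009  0.006  1.   ]
 [-1.    -0.014 -0.009]]
side 0.91 [758.79163024 110.0567333   33.98137267] [194.2526229  222.62278328]
side 0.74 [ 589.35298471 -146.95754253   41.30990754] [285.85595042 195.60973678]
side 0.66 [611.48677787 112.99582494  35.9618292 ] [235.9280125  237.36296316]
side 0.61 [457.79725595  97.96276528  37.36110382] [287.40310646 250.91350733]
side 0.49 [ 672.11978174 -159.73674303   67.08682247] [265.19152586 180.54355202]
top 0.82 [464.36439507  76.12724711  33.81634146] [211.5537583  254.94012886]
top 0.8 [765.04883906  87.85292033  34.20842506] [208.78194065 143.38409117]
top 0.57 [ 559.74994371 -137.40480148   34.5722108 ] [292.86740577 218.50369638]
```

View pics/9b.png

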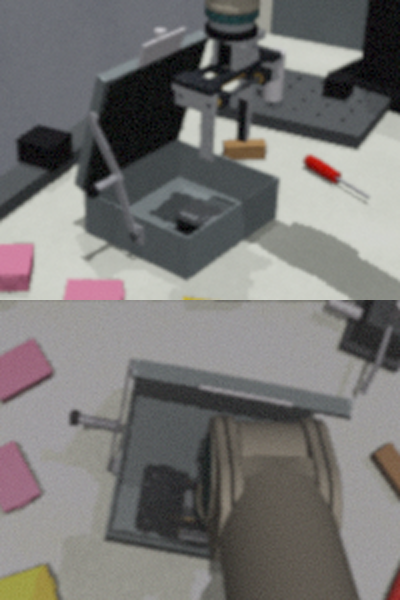

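Run:
```python
from ik import *
from plan import *
np.set_printoptions(precision=2,suppress=True)
qc=np.array(env.get_state()['joint_pos'])
t=np.radians(25)
for s in [1,-1]:
    M=axes([0,-np.sin(t),-np.cos(t)],[s,0,0]); q0=qc
    for tip in [[-60,157,165],[-15,157,118],[45,157,118]]:
        p,Rr=case_tcp(tip,M); q0,e,a=ik(p,Rr.as_matrix(),q0); print(s,tip,p,q0,round(e,2),round(a,2))
M=axes([0,-np.sin(t),-np.cos(t)],[1,0,0]); p,Rr=case_tcp([-60,157,165],M); show(p,Rr,16)
M=axes([0,-np.sin(t),-np.cos(t)],[-1,0,0]); p,Rr=case_tcp([-60,157,165],M); show(p,Rr,16)
```

```text
1 [-60, 157, 165] [590.29  40.4  252.91] [-0.59  0.74  0.51  1.66  0.09  0.97 -0.4 ] 0.0 0.0
1 [-15, 157, 118] [634.61  32.59 205.91] [-0.53  0.85  0.48  1.56  0.06  0.94 -0.39] 0.0 0.0
1 [45, 157, 118] [693.7   22.17 205.91] [-0.46  0.92  0.47  1.38  0.05  1.04 -0.34] 0.0 0.0
-1 [-60, 157, 165] [590.29  40.4  252.91] [-0.05  0.71 -0.4   1.64  0.68  1.19  2.19] 0.0 0.0
-1 [-15, 157, 118] [634.61  32.59 205.91] [-0.05  0.82 -0.38  1.55  0.71  1.17  2.21] 0.0 0.0
-1 [45, 157, 118] [693.7   22.17 205.91] [-0.04  0.9  -0.37  1.36  0.71  1.25  2.31] 0.0 0.0
dist 198 ang 92 target [590.  40. 253.]
[0.0002,-0.0011,0.0123,5.5,1.2,-1.2],
[-0.0001,0,0.0124,5.5,1.2,-1.2],
[-0.0004,0.0012,0.0123,5.5,1.2,-1.2],
[-0.0007,0.0024,0.0121,5.5,1.2,-1.2],
[-0.001,0.0035,0.0118,5.5,1.2,-1.2],
[-0.0013,0.0046,0.0114,5.5,1.2,-1.2],
[-0.0016,0.0056,0.0109,5.5,1.2,-1.2],
[-0.002,0.0066,0.0102,5.5,1.2,-1.2],
[-0.0024,0.0075,0.0095,5.5,1.2,-1.2],
[-0.0027,0.0084,0.0087,5.5,1.2,-1.2],
[-0.0031,0.0091,0.0078,5.5,1.2,-1.2],
[-0.0034,0.0097,0.0068,5.5,1.2,-1.2],
[-0.0038,0.0103,0.0058,5.5,1.2,-1.2],
[-0.0041,0.0107,0.0047,5.5,1.2,-1.2],
[-0.0044,0.011,0.0036,5.5,1.2,-1.2],
[-0.0047,0.0112,0.0024,5.5,1.2,-1.2]
dist 198 ang 93 target [590.  40. 253.]
[0.0002,-0.0011,0.0123,-5.6,1.2,1.2],
[-0.0001,-0.0023,0.0121,-5.6,1.2,1.2],
[-0.0004,-0.0035,0.0118,-5.6,1.2,1.2],
[-0.0007,-0.0046,0.0114,-5.6,1.2,1.2],
[-0.0011,-0.0057,0.0109,-5.6,1.2,1.2],
[-0.0014,-0.0067,0.0103,-5.6,1.2,1.2],
[-0.0018,-0.0076,0.0096,-5.6,1.2,1.2],
[-0.0022,-0.0085,0.0087,-5.6,1.2,1.2],
[-0.0025,-0.0092,0.0078,-5.6,1.2,1.2],
[-0.0029,-0.0099,0.0069,-5.6,1.2,1.2],
[-0.0032,-0.0104,0.0058,-5.6,1.2,1.2],
[-0.0036,-0.0109,0.0047,-5.6,1.2,1.2],
[-0.0039,-0.0112,0.0036,-5.6,1.2,1.2],
[-0.0042,-0.0114,0.0024,-5.6,1.2,1.2],
[-0.0045,-0.0115,0.0012,-5.6,1.2,1.2],
[-0.0047,-0.0114,0,-5.6,1.2,1.2]
```

```bash
python3 -m pendant '[[0.0002,0.002,0.0123,5.5,1.2,-1.2],[-0.0001,0.002,0.0124,5.5,1.2,-1.2],[-0.0004,0.0025,0.0123,5.5,1.2,-1.2],[-0.0007,0.0035,0.0121,5.5,1.2,-1.2],[-0.001,0.0045,0.0118,5.5,1.2,-1.2],[-0.0013,0.0055,0.0114,5.5,1.2,-1.2],[-0.0016,0.0064,0.0109,5.5,1.2,-1.2],[-0.002,0.0075,0.0102,5.5,1.2,-1.2],[-0.0024,0.0085,0.0095,5.5,1.2,-1.2],[-0.0027,0.0094,0.0087,5.5,1.2,-1.2]]' 0 15; python3 st.py
python3 - <<'E'
from plan import *
t=np.radians(25)
M=axes([0,-np.sin(t),-np.cos(t)],[1,0,0]); p,Rr=case_tcp([-50,157,165],M); show(p,Rr,9)
E
```

```text
clock: 27.9
eef_pos: [562.6, -25.1, 242.6]
tcp_rot: [-0.538, 1.568, 0.053]
wrist_force: [0.2, -1.3, 0.0]
opening: 3.5
t 27.9 q [-0.352  0.611  0.301  1.857  0.211  0.711  0.115] p [562.592 -25.128 242.563] op 3.5265022436163043 F [ 0.245 -1.348  0.022]
M cols x,y,z (world):
 [[ 0.026 -0.365  0.931]
 [-0.302  0.885  0.356]
 [-0.953 -0.29  -0.087]]
tip world [565.144 -54.403 150.122] tip case [-68.304 100.26  150.122] axes in case
 [[ 0.078 -0.513  0.855]
 [-0.293  0.808  0.512]
 [-0.953 -0.29  -0.087]]
dist 75 ang 32 target [600.  39. 253.]
[-0.0031,0.0044,0.0063,3.4,0.7,-0.7],
[-0.0033,0.0047,0.006,3.4,0.7,-0.7],
[-0.0034,0.005,0.0057,3.4,0.7,-0.7],
[-0.0035,0.0053,0.0053,3.4,0.7,-0.7],
[-0.0037,0.0056,0.0049,3.4,0.7,-0.7],
[-0.0038,0.0058,0.0046,3.4,0.7,-0.7],
[-0.0039,0.006,0.0042,3.4,0.7,-0.7],
[-0.0041,0.0062,0.0037,3.4,0.7,-0.7],
[-0.0042,0.0064,0.0033,3.4,0.7,-0.7]
```

```bash
python3 -m pendant '[[-0.0031,0.0044,0.0063,3.4,0.7,-0.7],[-0.0033,0.0047,0.006,3.4,0.7,-0.7],[-0.0034,0.005,0.0057,3.4,0.7,-0.7],[-0.0035,0.0053,0.0053,3.4,0.7,-0.7],[-0.0037,0.0056,0.0049,3.4,0.7,-0.7],[-0.0038,0.0058,0.0046,3.4,0.7,-0.7],[-0.0039,0.006,0.0042,3.4,0.7,-0.7],[-0.0041,0.0062,0.0037,3.4,0.7,-0.7],[-0.0042,0.0064,0.0033,3.4,0.7,-0.7],[0,0,0,0,0,0]]' 0 15; python3 st.py
python3 - <<'E'
from plan import *
t=np.radians(25)
M=axes([0,-np.sin(t),-np.cos(t)],[1,0,0]); p,Rr=case_tcp([-16,157,118],M); show(p,Rr,9)
for c in ['side','top']:
    d=snap(c,'10%s.png'%c)
    for n in ['knee_pin','sample_box_center']:
        for r in env.look_for(n,c)[:6]:
            P=w(d,r['point']); print(n,c,round(r['conf'],2),P,Rc.T@(P-C),proj(d,P)[0])
i=cv2.imread('pics/10side.png')[90:240,190:390];j=cv2.imread('pics/10top.png')[110:260,200:400]
cv2.imwrite('pics/10b.png',np.vstack([cv2.resize(k,(400*1,300),interpolation=cv2.INTER_CUBIC) for k in (i,j)]))
E
```

```text
clock: 28.9
eef_pos: [603.1, 48.9, 239.6]
tcp_rot: [-0.211, 1.583, -0.493]
wrist_force: [0.1, 0.5, -0.2]
opening: 0.6
t 28.9 q [-0.588  0.78   0.497  1.617  0.085  0.985 -0.424] p [603.071  48.902 239.593] op 0.6411401790611881 F [ 0.07   0.524 -0.247]
M cols x,y,z (world):
 [[-0.083  0.162  0.983]
 [-0.425  0.887 -0.182]
 [-0.901 -0.433 -0.005]]
tip world [595.035   7.69  152.152] tip case [-49.649 166.599 152.152] axes in case
 [[-0.008  0.005  1.   ]
 [-0.433  0.901 -0.008]
 [-0.901 -0.433 -0.005]]
dist 48 ang 1 target [634.  33. 206.]
[0.0039,0.0006,0.0037,0,0,0.1],
[0.0039,0.0006,0.0037,0,0,0.1],
[0.0039,0.0006,0.0037,0,0,0.1],
[0.0039,0.0006,0.0037,0,0,0.1],
[0.0039,0.0006,0.0037,0,0,0.1],
[0.0039,0.0005,0.0037,0,0,0.1],
[0.0039,0.0005,0.0037,0,0,0.1],
[0.0039,0.0005,0.0037,0,0,0.1],
[0.0039,0.0005,0.0037,0,0,0.1]
sample_box_center side 0.84 [ 589.78481058 -143.72587676   43.9819597 ] [-28.52632677  16.57234982  43.9819597 ] [285.28524613 195.31662489]
sample_box_center side 0.84 [458.7353216   98.56493008  34.81209805] [-199.65823662  232.42570993   34.81209805] [286.96469178 251.68055363]
sample_box_center side 0.79 [613.460694   113.60563508  33.10144694] [-49.8952813  274.10569178  33.10144694] [235.25158357 238.09279669]
sample_box_center side 0.64 [758.32553199 108.28600829  31.52021738] [ 93.69247778 294.0223972   31.52021738] [194.81329375 223.05756455]
knee_pin top 0.74 [ 644.21032013 -171.59995904    2.10444195] [29.91262059 -1.42737198  2.10444195] [303.59010236 189.36472704]
knee_pin top 0.45 [667.17261071 -20.06024773 142.68999992] [ 26.21146767 151.79747052 142.68999992] [248.50168041 169.43269452]
sample_box_center top 0.69 [ 562.73639042 -155.08134424   36.15681546] [-53.19196442   0.69248853  36.15681546] [299.56989073 217.29719495]
sample_box_center top 0.64 [773.74262709  95.52486785  34.34724444] [111.09130135 284.13227762  34.34724444] [206.02160319 140.29675578]
```

View pics/10b.png

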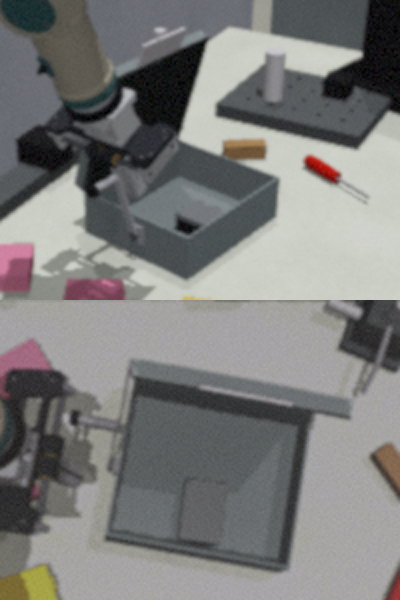

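```bash
python3 -m pendant '[[0.0039,0.0006,0.0037,0,0,0.1],[0.0039,0.0006,0.0037,0,0,0.1],[0.0039,0.0006,0.0037,0,0,0.1],[0.0039,0.0006,0.0037,0,0,0.1],[0.0039,0.0006,0.0037,0,0,0.1],[0.0039,0.0005,0.0037,0,0,0.1],[0.0039,0.0005,0.0037,0,0,0.1],[0.0039,0.0005,0.0037,0,0,0.1],[0.003,0.0005,0.0027,0,0,0.1],[0,0,0,0,0,0]]' 0 15; python3 st.py
python3 - <<'E'
from plan import *
for c in ['side','top']:
    d=snap(c,'11%s.png'%c)
i=cv2.imread('pics/11side.png')[110:210,200:320];j=cv2.imread('pics/11top.png')[120:220,200:320]
cv2.imwrite('pics/11b.png',np.hstack([cv2.resize(k,(400*1,333),interpolation=cv2.INTER_CUBIC) for k in (i,j)]))
E
```

```text
clock: 30.2
eef_pos: [634.2, 27.0, 205.2]
tcp_rot: [-0.193, 1.584, -0.483]
wrist_force: [-0.0, 0.4, -0.3]
opening: 0.3
t 30.2 q [-0.514  0.848  0.473  1.564  0.065  0.946 -0.388] p [634.172  26.965 205.193] op 0.2996033423564873 F [-0.043  0.407 -0.297]
M cols x,y,z (world):
 [[-0.082  0.168  0.982]
 [-0.409  0.893 -0.187]
 [-0.909 -0.417 -0.005]]
tip world [626.233 -12.67  117.017] tip case [-15.39  151.966 117.017] axes in case
 [[-0.01   0.01   1.   ]
 [-0.417  0.909 -0.013]
 [-0.909 -0.417 -0.005]]
```

View pics/11b.png

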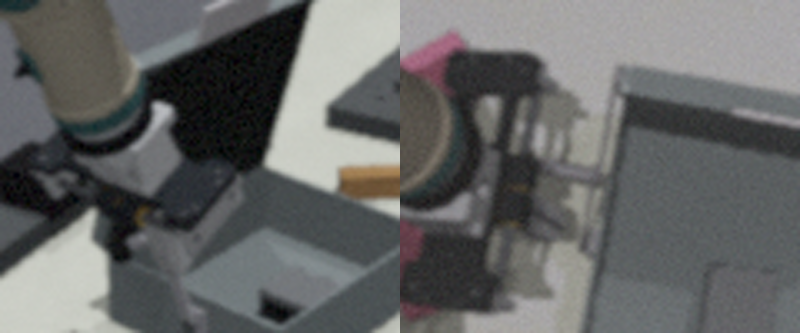

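```bash
python3 -m pendant '[[0,0.001,0.005,0,0,0],[0,0.001,0.005,0,0,0],[0,0.001,0.005,0,0,0],[0,0.001,0.005,0,0,0],[0,0,0.004,0,0,0],[0,0,0.004,0,0,0],[0,0,0.004,0,0,0],[0,0,0.004,0,0,0],[0,0,0.004,0,0,0],[0,0,0.004,0,0,0]]' 0 15; python3 st.py
python3 - <<'E'
from plan import *
for c in ['side','top']:
    d=snap(c,'12%s.png'%c)
i=cv2.imread('pics/12side.png')[110:210,200:320];j=cv2.imread('pics/12top.png')[120:220,200:320]
cv2.imwrite('pics/12b.png',np.hstack([cv2.resize(k,(400*1,333),interpolation=cv2.INTER_CUBIC) for k in (i,j)]))
E
```

```text
clock: 31.3
eef_pos: [681.0, 22.9, 203.8]
tcp_rot: [-0.193, 1.585, -0.482]
wrist_force: [-0.3, 0.3, -0.4]
opening: 0.4
t 31.3 q [-0.466  0.906  0.46   1.417  0.054  1.024 -0.359] p [681.001  22.907 203.763] op 0.3772653945367463 F [-0.32   0.279 -0.362]
M cols x,y,z (world):
 [[-0.082  0.167  0.983]
 [-0.408  0.894 -0.186]
 [-0.909 -0.416 -0.006]]
tip world [673.006 -16.679 115.57 ] tip case [ 31.37 156.14 115.57] axes in case
 [[-0.01   0.009  1.   ]
 [-0.416  0.909 -0.013]
 [-0.909 -0.416 -0.006]]
```

View pics/12b.png

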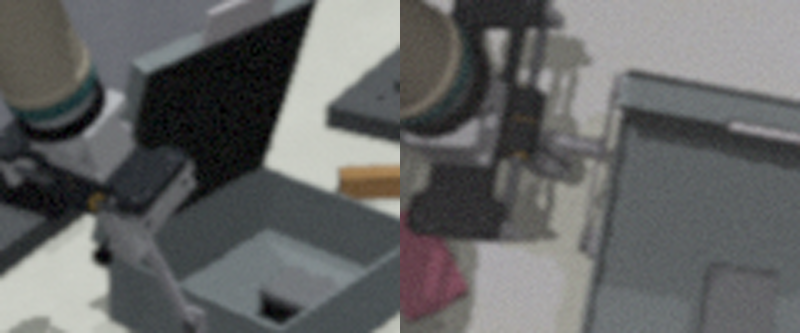

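```bash
python3 -m pendant '[[0,0,0.003,0,0,0],[0,0,0.003,0,0,0],[0,0,0.003,0,0,0],[0,0,0,0,0,0],[0,0,0,0,0,0],[0,0,0,0,0,0],[0,0,0,0,0,0],[0,0,0,0,0,0],[0,0,0,0,0,0],[0,0,0,0,0,0]]' 0 15; python3 st.py|head -1
python3 - <<'E'
from plan import *
for c in ['side','top']:
    d=snap(c,'13%s.png'%c)
i=cv2.imread('pics/13side.png')[110:210,200:320];j=cv2.imread('pics/13top.png')[120:220,200:320]
cv2.imwrite('pics/13b.png',np.hstack([cv2.resize(k,(400*1,333),interpolation=cv2.INTER_CUBIC) for k in (i,j)]))
E
```

```text
clock: 32.4
eef_pos: [691.0, 21.2, 204.2]
tcp_rot: [-0.193, 1.584, -0.481]
wrist_force: [0.3, -0.4, -0.6]
opening: 0.5
t 32.4 q [-0.455  0.917  0.458  1.385  0.053  1.04  -0.353] p [690.992  21.191 204.153] op 0.47094542606742623 F [ 0.35  -0.363 -0.598]
```

View pics/13b.png

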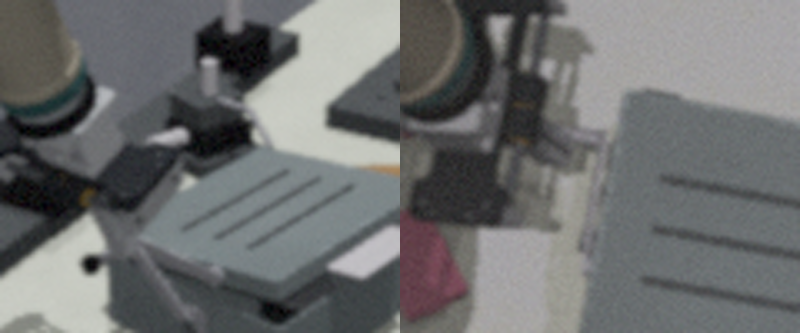

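```bash
python3 -m pendant '[[0,0,-0.008,0,0,0],[0,0,-0.01,0,0,0],[0,0,-0.01,0,0,0],[0,0,-0.01,0,0,0],[-0.01,0,-0.005,0,0,0],[-0.015,0,0,0,0,0],[-0.02,0,0,0,0,0],[-0.02,0,0,0,0,0],[-0.02,0,0,0,0,0],[-0.02,0,0,0,0,0]]' 0 15; python3 st.py|head -1
python3 - <<'E'
from plan import *
for c in ['side','top']:
    d=snap(c,'14%s.png'%c)
i=cv2.imread('pics/14side.png')[110:230,200:340];j=cv2.imread('pics/14top.png')[120:260,200:360]
cv2.imwrite('pics/14b.png',np.hstack([cv2.resize(k,(400*1,343),interpolation=cv2.INTER_CUBIC) for k in (i,j)]))
E
```

```text
clock: 33.5
eef_pos: [651.3, 74.5, 303.9]
tcp_rot: [-0.194, 1.589, -0.483]
wrist_force: [0.3, -0.5, -0.5]
opening: 0.5
t 33.5 q [-0.564  0.776  0.487  1.39   0.068  1.206 -0.391] p [651.311  74.51  303.934] op 0.5453028591225628 F [ 0.336 -0.526 -0.546]
```

View pics/14b.png

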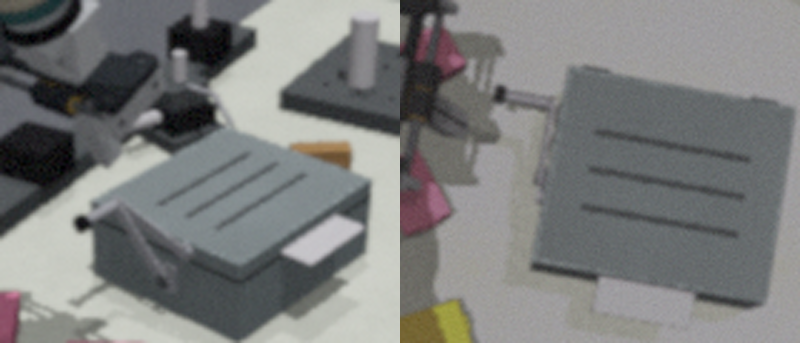

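```bash
python3 -m pendant '[[-0.01,0,0,0,0,0],[0,0,0,0,0,0],[0,0,0,0,0,0],[0,0,0,0,0,0],[0,0,0,0,0,0],[0,0,0,0,0,0],[0,0,0,0,0,0],[0,0,0,0,0,0],[0,0,0,0,0,0],[0,0,0,0,0,0]]'
python3 - <<'E'
from plan import *
d=snap('side','15side.png'); e=snap('top','15top.png')
for c,b in [('side',(200,160,340,240)),('side',(230,190,300,215)),('top',(250,150,370,250))]:
    x0,y0,x1,y1=b
    A=cv2.imread(f'pics/{c}0.png',0)[y0:y1,x0:x1].astype(np.float32);B=cv2.imread(f'pics/15{c}.png',0)[y0:y1,x0:x1].astype(np.float32)
    print(c,b,cv2.phaseCorrelate(A,B,cv2.createHanningWindow((x1-x0,y1-y0),cv2.CV_32F)),np.abs(A-B).mean())
A=cv2.imread('pics/side0.png')[150:250,210:330];B=cv2.imread('pics/15side.png')[150:250,210:330]
cv2.imwrite('pics/15b.png',np.hstack([cv2.resize(k,(400,333),interpolation=cv2.INTER_CUBIC) for k in (A,B)]))
for n in ['objective_a_center','round_tin','sample_stage','driver','slide_pack','knee_pin']:
    for c,dd in (('side',d),('top',e)):
        for r in env.look_for(n,c)[:2]: print(n,c,round(r['conf'],2),w(dd,r['point']).round())
E
```

```text
clock: 34.6
eef_pos: [651.7, 77.9, 311.8]
tcp_rot: [-0.194, 1.59, -0.484]
wrist_force: [1.6, -0.0, 0.4]
opening: 0.5
side (200, 160, 340, 240) ((-0.03602489075606741, 0.002369657660807434), 0.9368945595290926) 7.5801787
side (230, 190, 300, 215) ((-0.022448210492406417, 0.43902127864068063), 0.9136113055547078) 2.9
top (250, 150, 370, 250) ((-0.11790827275669358, -0.04754511101073433), 1.1134490820566814) 4.1850133
objective_a_center side 0.63 [477. 225.  56.]
objective_a_center top 0.5 [482. 205.  79.]
round_tin side 0.91 [535. 385.  22.]
sample_stage side 0.62 [768. 231.  75.]
driver side 0.75 [ 466. -420.   17.]
driver side 0.42 [ 594. -103.   97.]
driver top 0.68 [ 468. -425.   22.]
slide_pack side 0.53 [ 616. -431.   30.]
slide_pack top 0.75 [ 625. -430.   30.]
knee_pin side 0.74 [672. -37. 105.]
knee_pin side 0.67 [ 590. -102.   98.]
knee_pin top 0.6 [694. -28. 123.]
knee_pin top 0.29 [ 603. -160.   99.]
```

View pics/15b.png

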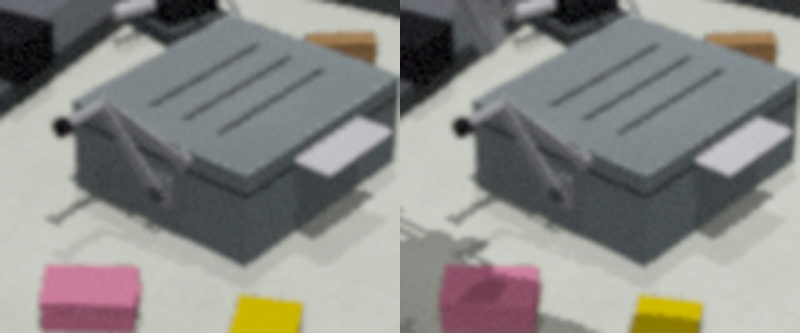

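Left (start) and right (now) match: the lid is shut and the stay folded, with the knob at the same place (about (62,126) in each half). The bystanders sit where they did, and the robot is clear. Handing in.

```bash
python3 -c "
from plant import env
print(env.sign_off())"
```

```text
the job is handed in; nothing more can be done
None
```

The job is done and handed in at about 35 s of the 72 s allowed; the sign-off gave no verdict.

**What I did:**
- I lifted the lid by its lip with the closed fingertips until it reached the stay's stop. I then backed off, and the stay snapped into lock.
- I gripped the black and grey sample box (56 mm measured opening) and set it on the case floor, feeling about 1 N of contact before releasing. It lay about 45–50 mm in front of the floor's centre.
- I pushed the knee pin towards the hinge until the lid came down, then drew the arm clear.

**Last checks:**
- **Lid and stay:** the lid, lip and folded stay match the starting picture to about 0.1 pixel over the whole case. One small patch showed 0.4 pixel; I put this down to lighting and noise.
- **Sample box:** it was last seen lying flat on the floor with the lid open. It cannot be seen now that the lid is shut. The two camera readings of its position differed by about 25 mm, both well inside the limits.
- **Bystanders:** all those detected are within about 5 mm of their starting readings in each camera. The slide pack was seen from the side at the start and again at the end. Its top-view reading had no starting one to compare with, and is 9 mm off the side one. The slimmer objective was not measured again at the end.
- **Robot:** it was clear of everything. The wrist force read up to 1.6 N, most of it drift and noise.

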